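# Press a bearing cartridge home in a film-platter hub

## Task

Fit the new bearing cartridge in the hub of the platter arm: start it in the bore by hand, then take the drift from its rest and, holding the drift, press the cartridge down past the spring ring until it bottoms firmly on the one already fitted below; lean on it, do not hammer. Then take the drift out and stand it on its foot on the bench clear of the hub, and leave everything else where it is.

Things in the scene. Friction and masses are not known exactly. Their poses are not given: they have to be found in the camera images.
- hub: Grey steel platter arm fixed on the bench. At one end stands its hub, an upright tube of 62 mm outer diameter, 150 mm high, with an 80 mm foot flange; origin on the tube's axis at bench level, z up. From it a box-section arm, 70 mm wide, top at 90 mm, with a sloping rib on top beside the tube (up to 130 mm), runs 370 mm along the body's -y axis to a plate 140 mm wide and 130 mm tall.
- hub_mouth (a point): Centre of the mouth of the hub's bore, 150 mm above the bench, z up along the bore. The bore is 44 mm in diameter with a bevel at the mouth 7 mm deep and 4 mm wide. A cartridge lowered in and let go drops the last part and is caught by the spring ring, its top then 20 to 45 mm below the mouth.
- ring (a point): Upper edge of the spring-steel tolerance ring (four sprung waves inside the bore), on the bore's axis 80 mm below the mouth. Pushing the cartridge takes up to 20 N to enter the ring and then about 6 to 13 N all the way; the ring holds it wherever it is left, so this resistance is not yet the bottom.
- lower: The cartridge already fitted at the bottom of the bore, a steel cylinder of 41 mm diameter, fixed; origin at the centre of its underside. How deep it sits differs from arm to arm.
- seat (a point): Centre of the top face of the cartridge already fitted in the bore, on which the new one must bottom: 120 to 140 mm below the mouth, out of sight under the new one. It does not yield: there the force climbs at once. A firm press there is about 20 N. Arriving faster than about 50 mm/s, or bearing with more than 150 N, is a blow that spoils the bearing.
- cartridge: The new sealed bearing cartridge: a plain steel cylinder of 40 mm diameter and 60 mm length, about 120 g, with dark seals in both end faces, either end up. Stands upright on the bench; origin at the centre of its underside, z up.
- drift: Aluminium rod 195 mm long, about 250 g. Origin at the centre of the flat foot face, z along the rod to the knob. Foot 38 mm in diameter, 31 mm long; a taper; shaft of 18 mm diameter from 36 to 171 mm; black knob of 40 mm diameter from 171 to 195 mm. First it lies in its rest at 45 degrees, foot low. Let go with its foot on the cartridge in the bore, or on the bench, it stands by itself.
- rest: Fixed wooden tool rest, base 220 (x) by 86 mm; origin at the centre of the base on the bench. The drift lies in its x-z plane, foot centre at (-68, 0, 36) mm, rising at 45 degrees to +x. A heel block carries the foot, a post the knob, between two cheeks up to 195 mm high that leave no room for fingers. The shaft is free from 40 to 155 mm above the foot face. The drift lifts straight up.
- worn: Bystander: the worn old cartridge, the same 40 mm diameter but only 32 mm long, standing 85 to 115 mm from the new one. Loose; leave it.
- core: Bystander: white plastic film core, a ring of 76 mm diameter, 35 mm high. Loose; leave it.
- roller: Bystander: black flanged guide roller, 44 mm diameter, 62 mm high. Loose; leave it.
- tin: Bystander: grease tin, 66 mm diameter, 60 mm high. Loose; leave it.
- tape: Bystander: roll of clear splicing tape, 90 mm diameter, 24 mm high. Loose; leave it.
- screwdriver: Bystander: screwdriver lying on the bench. Loose; leave it.
- spanner: Bystander: 160 mm spanner lying on the bench. Loose; leave it.
There are look-alikes about, which are no part of the job. There is more than one size of the drift; the one meant has the size given above.

How it is judged (in metres and radians):
On the way, in this order (a step that is already met when the one before it is completed fails the run):
1. the new cartridge is started in the bore, its foot at least 40 mm below the mouth, and let go (z of cartridge in the frame of hub_mouth below -0.04 m and horizontal distance between cartridge and hub below 0.006 m and contact force between the fingers and cartridge below 0.1 N), for 0.1 s.
2. the drift, held in the fingers, presses the cartridge firmly (over 15 N) while it is bottomed on the seat (contact force between drift and cartridge above 15 N and contact force between the fingers and drift above 5 N and z of cartridge in the frame of seat below 0.0025 m and horizontal distance between cartridge and hub below 0.004 m), for 0.1 s.
At the end, for the whole second after the job is handed in: The cartridge is in the bore, its underside within 2.5 mm of the seat; the drift stands upright (within about 4.5 degrees) on its foot on the bench, its axis more than 60 mm from the hub's; both are at rest (z of cartridge in the frame of seat between -0.004 and 0.0025 m and horizontal distance between cartridge and hub below 0.004 m and angle between each of cartridge, drift's own z axis and vertical below 0.08 rad and height (world z) of drift below 0.006 m and horizontal distance between drift and hub above 0.06 m and linear speed of drift below 0.02 m/s and linear speed of cartridge below 0.01 m/s); the robot touches nothing.
It fails at once if the cartridge is hammered: the drift bears on it with more than 150 N (contact force between drift and cartridge above 150 N).
It fails at once if a bystander is moved by more than 30 mm (distance of any of worn, core, roller, tin, tape, screwdriver, spanner from where it was at the start of the episode above 0.03 m).
It also fails if it takes over 72 s, if anything falls off the work surface, if the arm or the gripper's body presses on something with over 40 N, if the wrist force passes 120 N, or if a joint passes its speed limit or range.

## Robot

A 6-joint arm with a two-finger parallel gripper is mounted at the origin on the work surface. World frame = base frame: x ahead of the robot, y to its left, z up, the work surface at z = 0. Lengths are in mm, angles in rad, forces in N, time in s.
With the tool pointing down it reaches from about 350 to 875 mm from the base axis. Payload 4.2 kg.
Tool frame: the origin (TCP) lies at the very end of the fingers, on their centre line; the grasp point (between the pads) lies 19 mm behind it (pinch_z is the distance from the TCP to the grasp point, in mm); z points along the fingers, y is the line along which they close (so a half turn about z gives the same grasp; the last joint's range is limited). The gripper opens to 85 mm and grips with 20 to 120 N. Pads are 22 mm wide; open, the fingers measure 114 mm over their backs; the gripper's body (76 mm by 85 mm) begins 54 mm behind the grasp point. The pads swing forward as they close: fully open they stand 13 mm farther back than shut.
Start: joints at [0.259, 0.385, 0.008, 0, -1.194, -0.259], TCP at [624.979, 0.025, 231.312] pointing down, gripper open.
Joint ranges: [-3.14, 3.14], [-1.21, 2.06], [-1.07, 1.41], [-3.16, 2.05], [-2.99, -0.16], [-3.1, 3.1]. Speed limits (rad/s): [2.79, 2.79, 3.14, 3.14, 3.14, 3.14].

## Interface

Orientations are given as a unit quaternion [x, y, z, w].
In Python, from bench import * gives the robot as it stands.
- The arm moves only by the tool arm_command, never from a script. Its argument "steps" is one flat list of numbers, 4 for each row, row after row: the shift along the tool's x, y, z in m, then the turn about the tool's z in rad. In form: [tx, ty, tz, roll, tx, ty, tz, roll, ...]. A call has 1 to 20 rows; each row shifts and turns the commanded pose from where the row before left it, along the tool's axes as they then stand; what a row does not reach is not made up. A row lasts 1/8 s, in which the tool goes at most 62.5 mm and 10.7 degrees, less where a joint would pass 70% of its speed; a pose out of reach is approached as far as the arm can. A call with a gripper value outside its range is refused whole. "grip" is the finger opening in m, from 0 to 0.0854, set as the call begins (left out, the last holds). The fingers move at their own pace and stop on an object; the grip force is fixed at half the most. Time passes only in rows, so rows that do not move let the fingers close. It gives the time, the measured TCP pose, the force, the opening and the grip force at its end, in the units of the state.
- read_state(): the state, without advancing time (a new reading comes with each control period).
- get_image(name): name is "scene" or "side" or "wrist"; returns the picture (420x560x3 uint8, red, green, blue); there is no depth.
- get_calibration(name): a dict with "camera_matrix" (3x3 intrinsics, pixels), "cam_to_world" (4x4, takes a point from camera to world coordinates). Camera axes: x right, y down, z forward; pixel columns grow to the right and rows downward; lengths in mm; the calibration is good to about 2 mm. A picture is of the moment at which its call begins: read the wrist's pose just before it. get_calibration takes no time and is no camera call; for the wrist camera it gives the pose at the moment of the call.
- job_done(): hands the job in; it is judged then, once.
The state is a dict: "clock": time; "joints": joint angles; "joint_vel": joint speeds; "joint_efforts": joint torques, N m; "position": TCP position; "ee_rot": TCP orientation; "contact_force": force on the tool from outside, world axes, zero at the start; "wrist_torque": the same for the moment, N m; "gripper_width": finger opening in mm; "grasp_force": force on a finger pad.
Only numpy, scipy, OpenCV 4.12 (cv2) and the standard library are available. Lean on these libraries where they do the work, as an engineer would, in place of code of your own. Each camera call takes 0.05 s, during which the arm holds its last target. There are 200 camera calls.

## Working session

There is one attempt and no reset: what is moved stays moved. The work goes in short steps, Python scripts to look and compute and a tool call to move; the robot and the scene stay as the last step left them, time stands still between calls to the robot, and variables do not carry over. Pictures are saved under pics/ and viewed, at most 10 in all, crops included, and the job is handed in when it is done.

Besides the shell and the picture viewer there is one more tool, called in YAML: its name, and indented under it one key for each argument. arm_command: Moves the arm, as the interface text tells. Its arguments: {"type":"object","properties":{"steps":{"type":"array","items":{"type":"number"}},"grip":{"type":"number"}},"required":["steps"]}

```bash
mkdir -p pics; ls; python3 - <<'E'
from bench import *
import cv2,numpy as np
s=read_state();print({k:np.round(v,3).tolist() for k,v in s.items()})
for n in("scene","side"):
    c=get_calibration(n);print(n,np.round(c["camera_matrix"],1).tolist(),np.round(c["cam_to_world"],3).tolist())
    cv2.imwrite(f"pics/{n}0.png",cv2.resize(get_image(n)[:,:,::-1],(800,600),interpolation=cv2.INTER_CUBIC))
E
```

```text
pics
{'clock': 0.0, 'joints': [0.259, 0.386, 0.007, -0.0, -1.194, -0.259], 'joint_vel': [-0.001, -0.001, -0.001, 0.002, -0.002, 0.0], 'joint_efforts': [-0.001, -39.229, 18.84, 4.186, -0.005, 0.0], 'position': [624.417, 0.041, 230.23], 'ee_rot': [-0.707, 0.707, 0.001, -0.001], 'contact_force': [0.029, -0.611, -0.03], 'wrist_torque': [0.02, 0.001, -0.026], 'grasp_force': 0.0, 'gripper_width': 85.369}
scene [[416.7, 0.0, 279.4], [0.0, 416.7, 211.7], [0.0, 0.0, 1.0]] [[-0.268, 0.679, -0.683, 1220.547], [0.963, 0.19, -0.188, 283.233], [0.002, -0.709, -0.705, 798.111], [0.0, 0.0, 0.0, 1.0]]
side [[397.8, 0.0, 275.2], [0.0, 397.8, 211.5], [0.0, 0.0, 1.0]] [[-0.976, -0.145, 0.162, 354.65], [-0.217, 0.64, -0.737, 957.936], [0.003, -0.754, -0.657, 890.084], [0.0, 0.0, 0.0, 1.0]]
```

View pics/scene0.png

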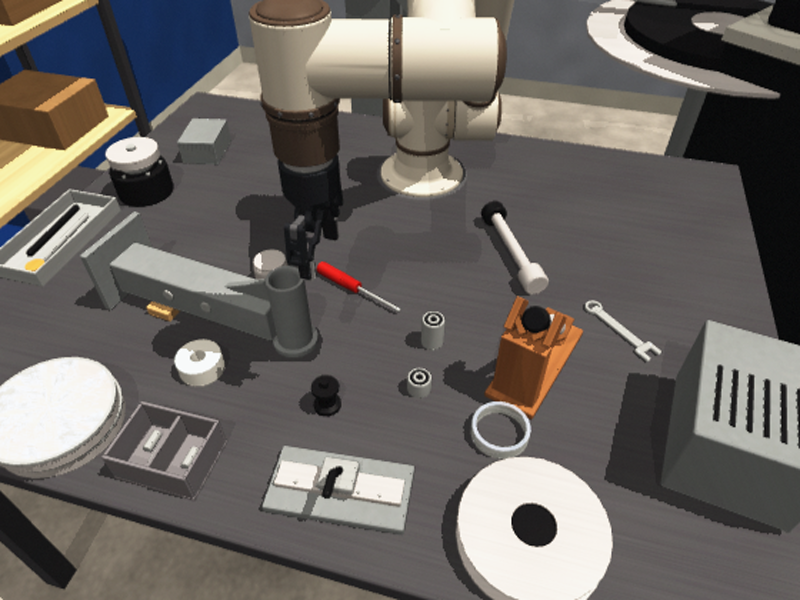

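View pics/side0.png

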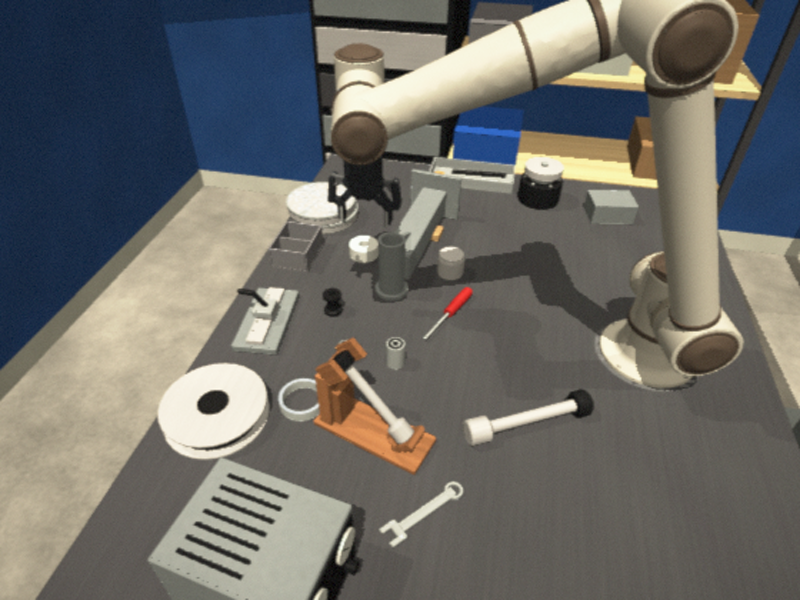

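The pictures show two cartridge-like cylinders in the scene view: the taller at (433,318) is the new one (60 mm) and the shorter at (419,376) is the worn one. There are two drifts: one in the wooden rest, knob at (537,319), and a bigger one lying loose on the bench at (520,245). The hub mouth is at (287,276). I'll triangulate these and check the sizes.

```bash
cat > h.py <<'E'
from bench import *
import cv2,numpy as np
S=800/560
def ray(n,p,c=None):
    c=c or get_calibration(n);K=c["camera_matrix"];T=np.array(c["cam_to_world"])
    d=T[:3,:3]@np.linalg.inv(K)@[p[0],p[1],1];return T[:3,3],d/np.linalg.norm(d)
def plane(n,p,z,c=None):
    o,d=ray(n,p,c);return o+d*(z-o[2])/d[2]
def tri(ps):
    A=np.zeros((3,3));b=np.zeros(3)
    for n,p in ps:
        o,d=ray(n,p);M=np.eye(3)-np.outer(d,d);A+=M;b+=M@o
    return np.linalg.solve(A,b)
def proj(n,X,c=None):
    c=c or get_calibration(n);T=np.linalg.inv(c["cam_to_world"]);q=np.atleast_2d(X)@T[:3,:3].T+T[:3,3];q=q@np.array(c["camera_matrix"]).T
    return q[:,:2]/q[:,2:]
E
python3 - <<'E'
from h import *
P=dict(cart=((433,318),(395,343),60),mouth=((287,276),(392,239),150),knob=((537,319),(343,360),None),foot=(None,(402,432),36))
for k,(a,b,z) in P.items():
    r=[]
    if a and b: r.append(tri([("scene",np.array(a)/S),("side",np.array(b)/S)]))
    if z: r+=[plane(n,np.array(p)/S,z) for n,p in(("scene",a),("side",b)) if p]
    print(k,np.round(r,1).tolist())
print('worn',plane("scene",np.array((419,376))/S,32))
# loose drift ends, knob/foot
f=plane("scene",np.array((535,280))/S,25);kn=plane("scene",np.array((493,212))/S,25);print('loose',f,kn,np.linalg.norm(f-kn))
# rest base corners in side view
for p in((315,420),(418,468),(436,437)): print(plane("side",np.array(p)/S,10))
a=cv2.imread("pics/scene0.png")[250:430,380:620];b=cv2.imread("pics/side0.png")[320:500,300:540]
cv2.imwrite("pics/crop.png",cv2.resize(np.hstack([a,b]),(800,300),interpolation=cv2.INTER_CUBIC))
E
```

```text
cart [[527.3, 152.1, 61.4], [526.1, 151.9, 60.0], [527.5, 150.5, 60.0]]
mouth [[585.9, -79.2, 153.6], [583.1, -80.6, 150.0], [586.9, -85.4, 150.0]]
knob [[585.2, 316.7, 166.4]]
foot [[471.4, 346.1, 36.0]]
worn [632.61409196 154.84077858  32.        ]
loose [342.54805633 310.81295401  25.        ] [147.76760665 198.44347581  25.        ] 224.8695693215051
[642.19338334 336.87227029  10.        ]
[431.53902294 396.34614164  10.        ]
[411.10305156 324.54916911  10.        ]
```

View pics/crop.png

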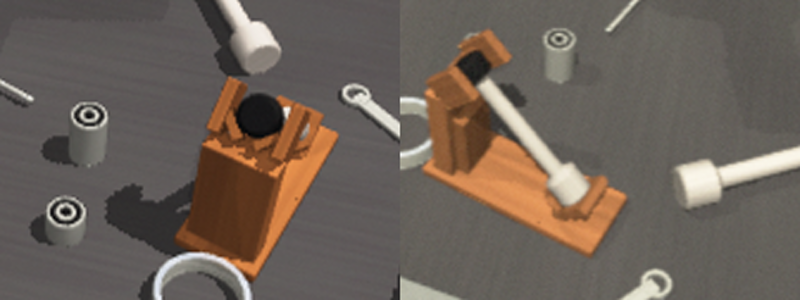

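The crop confirms it. The new cartridge (tall) is at about (527,151) and the worn one (short) is 105 mm away at (632,155). The drift in the rest is the right one, since the loose one measures over 220 mm and is too long. I'll move above the cartridge and look with the wrist camera.

arm_command:
  steps: [-0.038,0.024,0.018,0,-0.038,0.024,0.018,0,-0.038,0.024,0.018,0,-0.037,0.025,0.018,0,0,0,0,0,0,0,0,0]

```text
clock: 0.85
position: [528.3, 151.1, 159.4]
ee_rot: [0.707, -0.707, 0.0, -0.0]
contact_force: [0.5, -0.6, 0.2]
gripper_width: 85.8
grasp_force: 0.0
```

```bash
python3 - <<'E'
from h import *
s=read_state();print(np.round(s["position"],1),np.round(s["ee_rot"],3))
c=get_calibration("wrist");im=get_image("wrist")
print(np.round(c["cam_to_world"],3).tolist(),np.round(c["camera_matrix"],1).tolist())
im=im[:,:,::-1].copy()
for X,r,z in(((527,151),20,60),((632.6,154.8),20,32)):
    t=np.linspace(0,6.28,40);q=proj("wrist",np.c_[X[0]+r*np.cos(t),X[1]+r*np.sin(t),0*t+z],c)
    cv2.polylines(im,[q.astype(np.int32)],True,(0,0,255),1)
cv2.imwrite("pics/w1.png",cv2.resize(im,(800,600)))
E
```

```text
[528.3 151.1 159.4] [ 0.707 -0.707  0.    -0.   ]
[[-1.0, -0.0, 0.001, 528.23], [-0.0, 0.955, 0.295, 75.521], [-0.001, 0.295, -0.955, 301.807], [0.0, 0.0, 0.0, 1.0]] [[340.6, 0.0, 283.5], [0.0, 340.6, 210.5], [0.0, 0.0, 1.0]]
```

View pics/w1.png

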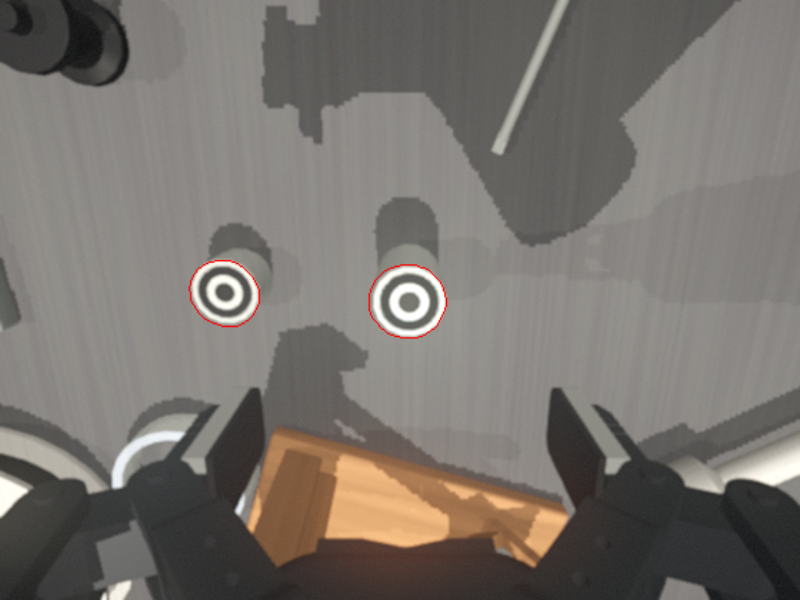

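The red outlines match both cartridges, so the new one is at (527,151). I'll descend and grip it near the top.

arm_command:
  steps: [0,0.001,0.04,0,0,0,0.04,0,0,0,0.025,0,0,0,0.012,0,0,0,0,0]

```text
clock: 1.52
position: [527.4, 150.4, 42.1]
ee_rot: [-0.707, 0.707, -0.0, -0.0]
contact_force: [0.2, 0.9, 0.4]
gripper_width: 85.5
grasp_force: 0.0
```

arm_command:
  steps: [0,0,0,0,0,0,0,0,0,0,0,0,0,0,0,0,0,0,0,0,0,0,0,0]
  grip: 0.03

```text
clock: 2.28
position: [527.5, 151.4, 43.6]
ee_rot: [0.707, -0.707, 0.0, -0.001]
contact_force: [-1.7, 0.6, 5.3]
gripper_width: 37.8
grasp_force: 59.8
```

arm_command:
  steps: [0,0,-0.03,0,0,0,-0.05,0,0,0,-0.05,0,0.044,-0.014,-0.045,0,0.044,-0.014,0,0,0.043,-0.015,0,0,0,0,0,0,0,0,0,0]

```text
clock: 3.28
position: [569.2, 21.3, 215.5]
ee_rot: [-0.707, 0.707, 0.0, -0.0]
contact_force: [-1.0, 0.5, -0.9]
gripper_width: 37.8
grasp_force: 60.6
```

```bash
python3 - <<'E'
from h import *
s=read_state();print(np.round(s["position"],1),s["gripper_width"],s["grasp_force"])
c=get_calibration("wrist");im=get_image("wrist")
np.savez("w2.npz",im=im,T=c["cam_to_world"],K=c["camera_matrix"])
im=im[:,:,::-1].copy()
t=np.linspace(0,6.28,60)
for r,z in((31,150),(26,150),(22,143)):
    q=proj("wrist",np.c_[585+r*np.cos(t),-81+r*np.sin(t),0*t+z],c)
    cv2.polylines(im,[q.astype(np.int32)],True,(0,0,255),1)
cv2.imwrite("pics/w2.png",cv2.resize(im,(800,600)))
E
```

```text
[569.2  21.3 215.5] 37.76793275250845 60.582618713378906
```

View pics/w2.png

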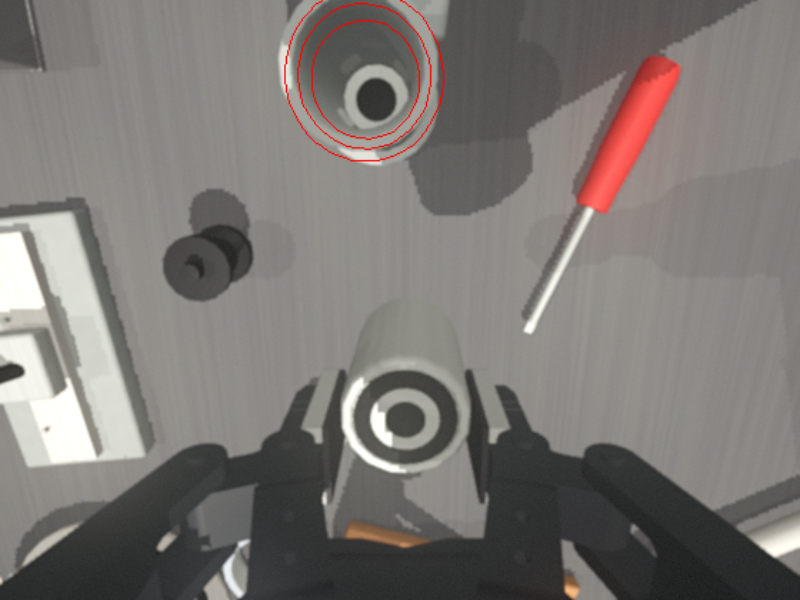

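The wrist view shows the cartridge upright in the fingers. The hub rim is near (362,80), slightly left of my red overlay, so I'll refine the hub centre by an edge fit.

```bash
python3 - <<'E'
from h import *
d=np.load("w2.npz");c=dict(cam_to_world=d["T"],camera_matrix=d["K"])
g=cv2.GaussianBlur(cv2.cvtColor(d["im"],cv2.COLOR_RGB2GRAY).astype(np.float32),(0,0),0.7)
t=np.linspace(0,2*np.pi,240)
def samp(x,y,r,z):
    q=proj("wrist",np.c_[x+r*np.cos(t),y+r*np.sin(t),0*t+z],c).astype(np.float32)
    v=cv2.remap(g,q[:,0][None],q[:,1][None],cv2.INTER_LINEAR)[0];ok=(q.min(1)>1);return v,ok
res=[]
for x in np.arange(578,594,.5):
    for y in np.arange(-90,-72,.5):
        s=0
        for r in(31,26):
            a,o=samp(x,y,r-.8,150);b,_=samp(x,y,r+.8,150);s+=np.clip(np.abs(a-b)[o],0,40).mean()
        res.append((s,x,y))
print(sorted(res)[-5:])
_,x,y=max(res)
im=d["im"][:,:,::-1].copy()
for r,z in((31,150),(26,150)):
    q=proj("wrist",np.c_[x+r*np.cos(t),y+r*np.sin(t),0*t+z],c);cv2.polylines(im,[(q*16).astype(np.int32)],True,(0,0,255),1,0,4)
cv2.imwrite("pics/w2b.png",cv2.resize(im[:130,170:340],(680,520),interpolation=cv2.INTER_CUBIC))
E
```

```text
[(np.float32(51.92665), np.float64(587.0), np.float64(-85.5)), (np.float32(53.181885), np.float64(588.0), np.float64(-85.5)), (np.float32(53.38718), np.float64(588.0), np.float64(-85.0)), (np.float32(55.464127), np.float64(587.5), np.float64(-85.5)), (np.float32(55.92102), np.float64(587.5), np.float64(-85.0))]
```

View pics/w2b.png

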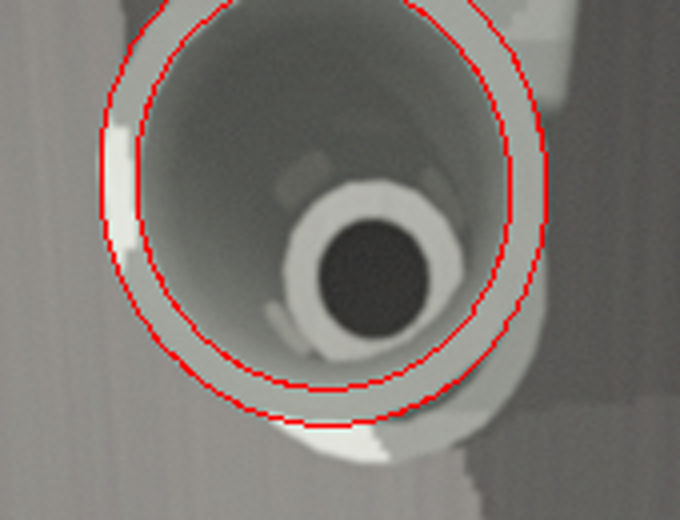

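The fit is excellent: the hub axis is at (587.5, -85.2). I'll move over the bore and lower the cartridge in.

arm_command:
  steps: [0.036,-0.006,0,0,0.036,-0.006,0,0,0.034,-0.0065,0,0,0,0,0,0,0,0,0,0]

```text
clock: 3.95
position: [587.9, -83.6, 215.7]
ee_rot: [0.707, -0.707, -0.0, 0.0]
contact_force: [0.5, 0.2, -1.4]
gripper_width: 38.1
grasp_force: 60.6
```

arm_command:
  steps: [0,0,0.018,0,0,0,0.008,0,0,0,0.008,0,0,0,0.008,0,0,0,0.01,0,0,0,0.012,0,0,0,0,0]

```text
clock: 4.82
position: [587.2, -84.7, 150.5]
ee_rot: [-0.707, 0.707, 0.001, -0.001]
contact_force: [0.1, 0.1, -1.4]
gripper_width: 37.9
grasp_force: 60.6
```

arm_command:
  steps: [0,0,0,0,0,0,0,0,0,0,0,0,0,0,0,0,0,0,-0.03,0,0,0,-0.05,0,0,0,-0.05,0,0,0,-0.05,0]
  grip: 0.085

```text
clock: 5.82
position: [587.8, -84.6, 333.8]
ee_rot: [0.707, -0.707, 0.0, -0.0]
contact_force: [0.8, 0.3, -0.5]
gripper_width: 85.1
grasp_force: 0.0
```

arm_command:
  steps: [-0.05,0.008,0,0,-0.05,0.008,0,0,-0.05,0.008,0,0,-0.05,0.008,0,0,-0.05,0.008,0,0,-0.05,0.008,0,0,-0.045,0.009,0,0,0,0,0,0,0,0,0,0]

```text
clock: 6.95
position: [531.0, 260.1, 332.0]
ee_rot: [0.707, -0.707, 0.0, 0.0]
contact_force: [0.1, -0.4, 0.7]
gripper_width: 84.8
grasp_force: 0.0
```

```bash
python3 - <<'E'
from h import *
s=read_state();print(np.round(s["position"],1))
c=get_calibration("wrist");im=get_image("wrist");sc=get_image("scene")
np.savez("w3.npz",im=im,T=c["cam_to_world"],K=c["camera_matrix"])
a=cv2.resize(sc[160:260,150:270][:,:,::-1],(288,240))
o=cv2.resize(im[:,:,::-1],(800,600));o[:240,:288]=a
cv2.imwrite("pics/w3.png",o)
E
```

```text
[531.  260.1 332. ]
```

View pics/w3.png

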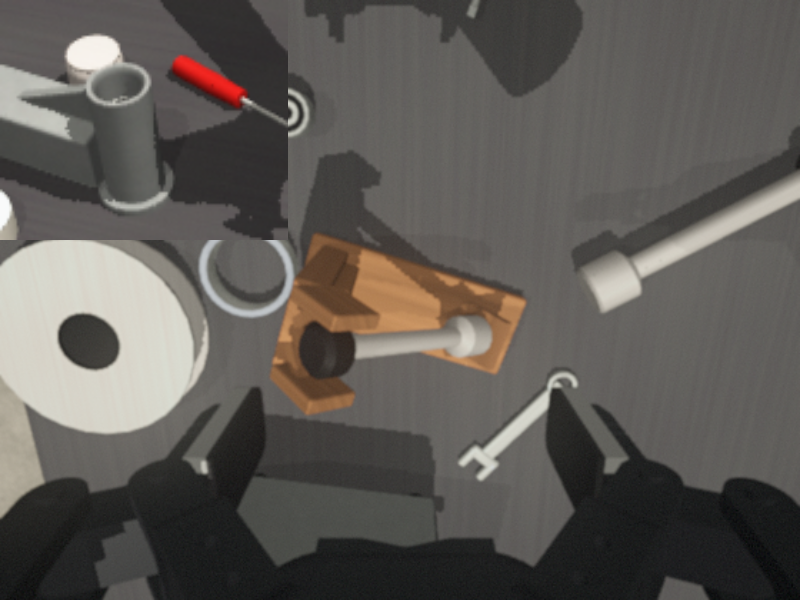

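The picture shows the drift in its rest with the knob at (327,350) and the foot at (472,336). The base corners are at (313,234), (525,298) and (497,373). The inset shows the cartridge swallowed by the hub. I'll fit the rest's pose and the cheek extent.

```bash
python3 - <<'E'
from h import *
from scipy.optimize import least_squares
d=np.load("w3.npz");c=dict(cam_to_world=d["T"],camera_matrix=d["K"])
ax=lambda s:np.array([-68+s*.7071,0,36+s*.7071])
px=np.array([(525,298),(497,373),(313,234),(355,345),(450,338)])/S
def W(p,L):
    C,s_=np.cos(p[2]),np.sin(p[2]);L=np.atleast_2d(L);return np.c_[p[0]+C*L[:,0]-s_*L[:,1],p[1]+s_*L[:,0]+C*L[:,1],L[:,2]]
def f(p):
    L=np.array([(-110,-43,p[3]),(-110,43,p[3]),(110,-43,p[3]),ax(171),ax(38)])
    return (proj("wrist",W(p,L),c)-px).ravel()
r=least_squares(f,[525,330,-.27,12]);print(r.x.round(2),r.fun.round(1))
p=r.x
for s in(75,85,95):print(s,W(p,ax(s)).round(1))
# cheeks: local coords of near tips for assumed heights
for q in((378,312),(353,390)):
    for z in(140,165,190):
        X=plane("wrist",np.array(q)/S,z,c);C,s_=np.cos(p[2]),np.sin(p[2]);D=X[:2]-p[:2]
        print(q,z,round(C*D[0]+s_*D[1],1),round(-s_*D[0]+C*D[1],1))
# side view overlay of rest frame, to gauge cheek profile
im=cv2.imread("pics/side0.png");k=3
for off,col in((30,(0,0,255)),(-30,(255,0,0))):
    for x in range(0,101,20):
        q=proj("side",W(p,[(x,off,120),(x,off,195)]))*S;cv2.line(im,*[tuple(map(int,v)) for v in q],col,1)
    for z in(120,145,170,195):
        q=proj("side",W(p,[(0,off,z),(100,off,z)]))*S;cv2.line(im,*[tuple(map(int,v)) for v in q],col,1)
cv2.imwrite("pics/cheek.png",cv2.resize(im[310:490,280:460],(720,600)[::-1] if 0 else (600,600),interpolation=cv2.INTER_CUBIC))
E
```

```text
[ 5.2412e+02  3.3371e+02 -3.1000e-01  6.0700e+00] [ 2.9  0.4  0.8 -0.2  3.2 -2.  -8.1  2.1  4.1 -0.3]
75 [[509.9 338.3  89. ]]
85 [[516.6 336.1  96.1]]
95 [[523.3 334.  103.2]]
(378, 312) 140 36.8 -27.4
(378, 312) 165 38.0 -35.8
(378, 312) 190 39.2 -44.2
(353, 390) 140 36.5 38.4
(353, 390) 165 37.7 25.1
(353, 390) 190 38.9 11.8
```

View pics/cheek.png

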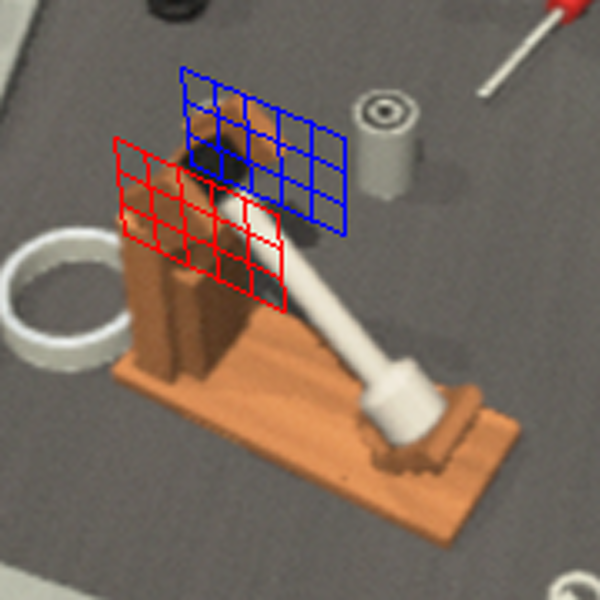

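The cheeks start at about x = 25–37 mm in the rest frame, so I'll grip at 75 mm along the shaft to keep the gripper body clear. The knob/shaft junction pixel was occluded, so I'll refit without its along-axis part.

```bash
python3 - <<'E'
from h import *
from scipy.optimize import least_squares
d=np.load("w3.npz");c=dict(cam_to_world=d["T"],camera_matrix=d["K"])
ax=lambda s:np.array([-68+s*.7071,0,36+s*.7071])
px=np.array([(525,298),(497,373),(313,234)])/S
def W(p,L):
    C,s_=np.cos(p[2]),np.sin(p[2]);L=np.atleast_2d(L);return np.c_[p[0]+C*L[:,0]-s_*L[:,1],p[1]+s_*L[:,0]+C*L[:,1],L[:,2]]
g=cv2.cvtColor(d["im"],cv2.COLOR_RGB2GRAY).astype(float)
# shaft centre line rows at a few columns (bright band), from chroma: shaft grey vs orange
im=d["im"].astype(float);sat=im.max(2)-im.min(2)
obs=[]
for u in(265,275,285,295,305):
    col=(sat[225:255,u]<40)&(g[225:255,u]>110);v=np.where(col)[0]+225;obs.append((u,v.min(),v.max()))
print(obs)
obs=np.array(obs,float);m=obs[:,1:].mean(1)
def f(p):
    z=p[3];L=np.array([(-110,-43,z),(-110,43,z),(110,-43,z)])
    a=(proj("wrist",W(p,L),c)-px).ravel()
    q=proj("wrist",W(p,[ax(40),ax(160)]),c)
    return np.r_[a,q[0,1]+(obs[:,0]-q[0,0])*(q[1,1]-q[0,1])/(q[1,0]-q[0,0])-m]
r=least_squares(f,[525,330,-.27,12]);p=r.x;print(p.round(2),r.fun.round(1))
for s in(75,85):print(s,W(p,ax(s)).round(1))
# foot check in side view
print("side px foot,knobbase",(proj("side",W(p,[ax(0),ax(15),ax(171),ax(195)]))*S).round(0).tolist())
print("wrist px",(proj("wrist",W(p,[ax(0),ax(15),ax(171),ax(195)]),c)*S).round(0).tolist())
E
```

```text
[(265, np.int64(234), np.int64(249)), (275, np.int64(233), np.int64(248)), (285, np.int64(232), np.int64(247)), (295, np.int64(232), np.int64(244)), (305, np.int64(231), np.int64(250))]
[ 5.2753e+02  3.3470e+02 -3.0000e-01  6.8700e+00] [ 0.6  0.2 -0.7 -0.1 -0.  -0.3  0.7  0.6  0.5  0.9 -2.7]
75 [[513.2 339.1  89. ]]
85 [[520.  337.   96.1]]
side px foot,knobbase [[406.0, 437.0], [401.0, 431.0], [346.0, 366.0], [337.0, 356.0]]
wrist px [[476.0, 335.0], [467.0, 336.0], [338.0, 350.0], [310.0, 353.0]]
```

The rest fit is now consistent: yaw -0.30, grip point (513,339,89). I'll move above it and turn so the fingers close across the shaft, with the camera on the foot side.

arm_command:
  steps: [-0.04,0.009,0,0,-0.039,0.009,0,0,0,0,0.008,0.187,0,0,0.008,0.187,0,0,0.008,0.187,0,0,0.008,0.187,0,0,0.008,0.187,0,0,0.008,0.187,0,0,0.008,0.187,0,0,0.008,0.187,0,0,0.008,0.187,0,0,0.01,0.187,0,0,0,0,0,0,0,0]

```text
clock: 8.8
position: [513.6, 338.8, 250.6]
ee_rot: [0.148, 0.989, 0.0, 0.0]
contact_force: [0.2, -0.2, -0.1]
gripper_width: 85.1
grasp_force: 0.0
```

```bash
python3 - <<'E'
from h import *
from scipy.spatial.transform import Rotation as R
s=read_state();print(np.round(s["position"],1),s["joints"])
M=R.from_quat(s["ee_rot"]).as_matrix();print(M.round(3).tolist())
t=np.array([513.2,339.1,78]);print("to go in tool mm",(M.T@(t-s["position"])).round(1), "tool x heading err",np.degrees(np.arctan2(M[1,0],M[0,0])-(np.pi-.30)))
c=get_calibration("wrist");im=get_image("wrist")[:,:,::-1].copy()
np.savez("w4.npz",im=im,T=c["cam_to_world"],K=c["camera_matrix"])
C,s_=np.cos(-.3),np.sin(-.3)
def W(L):return np.array([527.5+C*L[0]-s_*L[1],334.7+s_*L[0]+C*L[1],L[2]])
q=proj("wrist",np.array([W((-68+.7071*a,0,36+.7071*a)) for a in(0,36,75,171,195)]),c)
for v in q:cv2.circle(im,tuple(map(int,v)),3,(0,0,255),1)
cv2.imwrite("pics/w4.png",cv2.resize(im,(640,480)))
E
```

```text
[513.6 338.8 250.6] [ 8.46030171e-01  3.55590837e-01  1.24087989e-02  3.33797156e-04
 -1.22675489e+00 -2.71446133e+00]
[[-0.956, 0.293, 0.001], [0.293, 0.956, 0.0], [-0.001, 0.001, -1.0]]
to go in tool mm [6.000e-01 1.000e-01 1.726e+02] tool x heading err 0.141945022757706
```

View pics/w4.png

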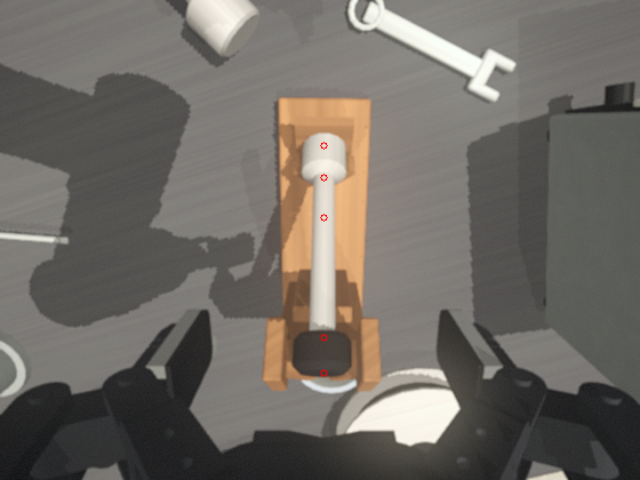

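The red axis points lie on the drift (foot at (324,145), knob at (322,350)) and the cheeks start around row 318, so the grasp is well lined up. I'll descend.

arm_command:
  steps: [0.001,0,0.045,0,0,0,0.045,0,0,0,0.035,0,0,0,0.02,0,0,0,0.015,0,0,0,0.012,0,0,0,0,0]

```text
clock: 9.72
position: [512.0, 339.5, 77.5]
ee_rot: [0.149, 0.989, -0.0, -0.0]
contact_force: [0.9, 0.7, 0.7]
gripper_width: 85.0
grasp_force: 0.0
```

arm_command:
  steps: [0,0,0,0,0,0,0,0,0,0,0,0,0,0,0,0,0,0,0,0,0,0,0,0,0,0,0,0]
  grip: 0.008

```text
clock: 10.6
position: [511.8, 338.7, 78.6]
ee_rot: [0.149, 0.989, -0.001, -0.0]
contact_force: [-1.9, -4.0, 5.2]
gripper_width: 16.2
grasp_force: 58.8
```

Gripped. I'll lift straight up, carry it clear and turn the foot toward the hub.

arm_command:
  steps: [0,0,-0.03,0,0,0,-0.045,0,0,0,-0.05,0,0,0,-0.045,0,-0.022,-0.045,0,0,-0.022,-0.045,0,0,-0.022,-0.046,0,0,-0.021,-0.046,0,0,0,0,0,-0.187,0,0,0,-0.187,0,0,0,-0.187,0,0,0,-0.187,0,0,0,-0.187,0,0,0,-0.187,0,0,0,-0.187,0,0,0,-0.187,0,0,0,-0.187,0,0,0,-0.187]

```text
clock: 12.85
position: [541.2, 140.4, 246.8]
ee_rot: [0.709, -0.705, -0.001, 0.0]
contact_force: [0.3, 0.4, -2.8]
gripper_width: 16.1
grasp_force: 59.1
```

arm_command:
  steps: [0,0,0,0,0.038,-0.015,0,0,0.037,-0.015,0,0,0.037,-0.015,0,0,0,0,0,0]

```text
clock: 13.48
position: [587.0, 26.1, 247.0]
ee_rot: [-0.705, 0.71, 0.0, -0.0]
contact_force: [-0.7, -0.1, -2.4]
gripper_width: 16.0
grasp_force: 59.1
```

```bash
python3 - <<'E'
from h import *
from scipy.spatial.transform import Rotation as R
s=read_state();print(np.round(s["position"],1),R.from_quat(s["ee_rot"]).as_matrix().round(3).tolist(),s["gripper_width"])
a=get_image("wrist")[:,:,::-1];b=get_image("side")[100:310,140:420][:,:,::-1]
cv2.imwrite("pics/w5.png",np.hstack([cv2.resize(a,(400,300)),cv2.resize(b,(400,300))]))
E
```

```text
[587.   26.1 247. ] [[-0.007, -1.0, -0.001], [-1.0, 0.007, -0.0], [0.0, 0.001, -1.0]] 16.035020395063615
```

View pics/w5.png

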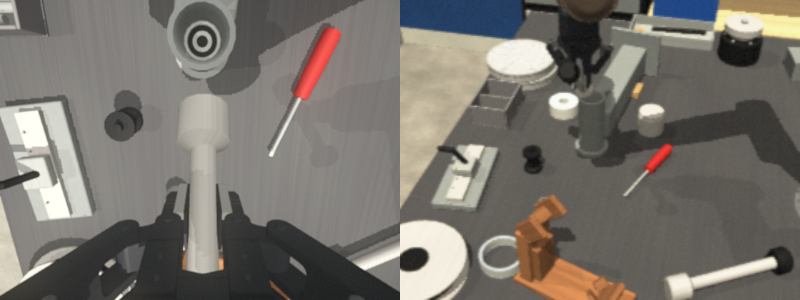

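The new cartridge shows inside the bore (wrist view at (203,40)), and the drift is held about 45° foot-forward, lined up with the tube. I've used my 10 views and will go by numbers from here. I'll lower the drift and ease its foot against the fixed tube to swing it upright in the pads.

arm_command:
  steps: [0,0,0.05,0,0,0,0.05,0,0,0,0.043,0,0,0,0,0,0.006,0,0,0,0.006,0,0,0,0.005,0,0,0,0.005,0,0,0,0.005,0,0,0]

```text
clock: 14.7
position: [589.0, 7.7, 108.2]
ee_rot: [-0.706, 0.708, 0.001, 0.007]
contact_force: [-8.3, 33.6, 14.6]
gripper_width: 15.8
grasp_force: 62.0
```

arm_command:
  steps: [0.004,0,0,0,0.004,0,0,0,0.004,0,0,0,0.004,0,0,0]

```text
clock: 15.2
position: [590.5, -11.5, 107.8]
ee_rot: [0.708, -0.707, 0.002, -0.006]
contact_force: [1.3, 11.6, 2.7]
gripper_width: 15.5
grasp_force: 58.9
```

```bash
cat > pose.py <<'E'
from h import *
import sys
ims={n:(get_image(n).astype(float),get_calibration(n)) for n in("scene","side","wrist")}
s=read_state();P=np.array(s["position"])
t=np.linspace(0,2*np.pi,24,endpoint=False)
PR=[(0,19),(31,19),(36,9),(70,9)]
def mask(n,foot,d,shape,g=0):
    a=np.cross(d,[1,0,0]);a/=np.linalg.norm(a);b=np.cross(d,a);m=np.zeros(shape,np.uint8)
    for (s0,r0),(s1,r1) in zip(PR,PR[1:]):
        X=np.vstack([foot+d*s0+(r0+g)*(np.outer(np.cos(t),a)+np.outer(np.sin(t),b)),foot+d*s1+(r1+g)*(np.outer(np.cos(t),a)+np.outer(np.sin(t),b))])
        cv2.fillConvexPoly(m,cv2.convexHull(proj(n,X,ims[n][1]).astype(np.float32)).astype(np.int32),1)
    return m>0
def score(q,names):
    off,th,ph,L=q;d=np.array([np.sin(ph),np.sin(th),np.cos(th)*np.cos(ph)]);d/=np.linalg.norm(d)
    foot=P+[0,0,off]-d*L;r=0
    for n in names:
        im=ims[n][0];g=im.mean(2);a=mask(n,foot,d,g.shape);b=mask(n,foot,d,g.shape,4)&~a
        if a.sum()<30: return -99,foot
        r+=g[a].mean()-g[b].mean()-0.5*g[a].std()
    return r,foot
if __name__=="__main__":
    names=sys.argv[1].split(",");res=[]
    for th in np.radians(np.arange(-15,56,3)):
        for ph in np.radians(np.arange(-12,13,4)):
            for L in range(63,95,4):
                res.append((score((11,th,ph,L),names),np.degrees(th).round(),np.degrees(ph).round(),L))
    res.sort(key=lambda r:-r[0][0])
    print(P.round(1));[print(round(r[0][0],1),r[0][1].round(1),*r[1:]) for r in res[:6]]
E
for n in scene wrist side scene,wrist; do echo $n; python3 pose.py $n; done
```

```text
scene
[589.9 -12.  107.2]
17.1 [578.4 -37.6  40.1] 18.0 8.0 83
16.8 [577.8 -38.8  36.3] 18.0 8.0 87
16.3 [571.  -40.   33.7] 18.0 12.0 91
16.2 [589.9 -35.1  46.8] 18.0 0.0 75
15.7 [577.2 -40.1  32.5] 18.0 8.0 91
15.6 [577.2 -44.5  34.1] 21.0 8.0 91
wrist
[589.8 -11.9 107. ]
18.3 [589.8 -16.5  31.1] 3.0 0.0 87
17.8 [589.8 -20.6  35.5] 6.0 0.0 83
17.5 [589.8 -23.6  43.9] 9.0 0.0 75
17.3 [589.8 -27.5  44.6] 12.0 0.0 75
17.2 [589.8 -16.3  35.1] 3.0 0.0 83
17.1 [589.8 -16.7  27.1] 3.0 0.0 91
side
[589.8 -11.9 107. ]
9.6 [595.  -49.4  53.2] 30.0 -4.0 75
9.1 [608.4 -84.5  66.4] 54.0 -12.0 91
8.3 [594.1 -43.4  63.6] 30.0 -4.0 63
8.3 [595.8 -59.3  45.3] 33.0 -4.0 87
7.7 [594.4 -42.3  58.5] 27.0 -4.0 67
7.6 [595.  -46.   51.4] 27.0 -4.0 75
scene,wrist
[589.8 -11.9 107. ]
28.3 [589.8 -35.1  46.7] 18.0 0.0 75
24.9 [589.8 -29.3  53.3] 15.0 0.0 67
24.6 [589.8 -33.9  50.5] 18.0 0.0 71
24.0 [594.4 -32.6  54.4] 18.0 -4.0 67
23.6 [589.8 -31.3  45.6] 15.0 0.0 75
23.4 [594.7 -30.3  49.6] 15.0 -4.0 71
```

The drift's tilt is about 18° with the grip 75 mm above the foot, which matches the geometry (foot on the tube wall). I'll continue.

arm_command:
  steps: [0.004,0,0,0,0.004,0,0,0,0.004,0,0,0,0.004,0,0,0,0.003,0,0,0]

```text
clock: 16.42
position: [591.9, -22.9, 108.0]
ee_rot: [-0.706, 0.708, 0.0, 0.012]
contact_force: [-2.6, 42.5, 7.4]
gripper_width: 15.0
grasp_force: 58.3
```

```bash
python3 pose.py scene,wrist; python3 pose.py scene,wrist,side|head -3
```

```text
[591.7 -22.7 108. ]
21.9 [591.7 -34.5  44.9] 9.0 0.0 75
20.5 [605.6 -26.2  53.5] 3.0 -12.0 67
19.3 [591.7 -33.8  48.9] 9.0 0.0 71
18.6 [596.9 -34.5  45.1] 9.0 -4.0 75
18.2 [605.6 -29.7  53.8] 6.0 -12.0 67
17.4 [601.6 -30.1  49.1] 6.0 -8.0 71
[591.6 -22.7 108. ]
25.6 [596.9 -34.4  45.1] 9.0 -4.0 75
24.6 [596.6 -37.5  49.7] 12.0 -4.0 71
```

arm_command:
  steps: [0.004,0,0,0,0.004,0,0,0,0.004,0,0,0]

```text
clock: 17.1
position: [588.8, -42.5, 107.3]
ee_rot: [0.708, -0.707, 0.001, -0.004]
contact_force: [-4.0, 27.2, 9.8]
gripper_width: 8.1
grasp_force: 14.4
```

```bash
python3 pose.py scene,wrist|head -4
```

```text
[588.9 -42.3 107.4]
0.4 [601.9 -29.2  58.1] -12.0 -12.0 63
-0.5 [593.2 -29.2  56.9] -12.0 -4.0 63
-0.6 [580.1 -26.   58.1] -15.0 8.0 63
```

The grip reading fell to 8 mm, so the shaft slipped out of the pads. I'll hold still and locate the drift numerically.

```bash
cat > blob.py <<'E'
from h import *
for n in("scene","side","wrist"):
    c=get_calibration(n);im=get_image(n).astype(int);np.save(f"last_{n}.npy",im)
    g=im.mean(2);m=((g>140)&(im.max(2)-im.min(2)<40)).astype(np.uint8)
    k,lab,st,ce=cv2.connectedComponentsWithStats(m)
    q=proj(n,np.array([[587,-40,60]]),c)[0];print(n,"hub-side ref",q.round(),"mouth",proj(n,np.array([[587.5,-85,150]]),c)[0].round())
    for i in range(1,k):
        if st[i,4]>40 and np.linalg.norm(ce[i]-q)<110: print("  box",st[i],"c",ce[i].round())
E
python3 blob.py; python3 -c "
from bench import *;s=read_state();print(s['clock'],s['position'],s['gripper_width'],s['grasp_force'],s['contact_force'])"
```

```text
scene hub-side ref [221. 225.] mouth [198. 194.]
  box [177 175  22  18 257] c [187. 183.]
  box [258 204  22  13  44] c [268. 210.]
  box [232 233  15  11  97] c [239. 238.]
  box [122 237  35  33 838] c [140. 252.]
  box [195 243  18   5  47] c [204. 245.]
  box [286 258  16  13  54] c [294. 265.]
side hub-side ref [271. 197.] mouth [274. 167.]
  box [322 112  18   4  41] c [330. 113.]
  box [305 114  56  20 355] c [339. 124.]
  box [284 131  28  42 511] c [297. 146.]
  box [244 165  19  19 223] c [251. 174.]
  box [307 172  17  11 142] c [315. 177.]
  box [ 162  201   46   44 1126] c [185. 224.]
  box [262 210  12   8  64] c [267. 214.]
  box [296 220  18  17  49] c [304. 228.]
  box [195 265  28  30 359] c [208. 280.]
wrist hub-side ref [287. 241.] mouth [287. 218.]
  box [ 243  145   93   91 2272] c [290. 184.]
  box [ 265  171   49   47 1172] c [289. 194.]
17.4 [588.86190456 -42.33723049 107.36146767] 7.893655807940254 9.10737331956625 [-2.39183611 18.00822719  6.12436832]
```

```bash
python3 - <<'E'
from h import *
for n,(x0,x1,y0,y1) in dict(scene=(196,276,170,256),side=(236,306,150,226)).items():
    im=np.load(f"last_{n}.npy");g=im.mean(2)[y0:y1:2,x0:x1:2]
    print(n,x0,y0);[print(''.join(" .:-=+*#%@"[min(9,int(v/22))] for v in r)) for r in g]
print(tri([("scene",(239,238)),("side",(267,214))]),plane("scene",(239,238),15),plane("side",(267,214),15))
for n in("scene","side"):print(n,proj(n,np.array([read_state()["position"],[587.5,-85.2,150],[587.5,-54,10]])).round())
E
```

```text
scene 196 170
     . .....    .=----------------------
      . ....    :-----------------------
.      .....    -==---------------------
*.    .. ..     ------------------------
*+.  .. .       -=----------------------
**:             =-----------------------
**-.  ..  .     ------------------------
*=-.....       .=-----------------------
+==.::..       .===---------------------
--- =:..       :====-----:...:----------
----==         :--====--.      :==-=----
----==.       :..:--====        -=======
---==-.   .   :...::--=-.....   .=======
:::==:-.      --....::-......... =======
:::++:::..  .-----....:  .......:=======
:..--.....   :------....   .... ========
-: ..   ..   :-------...        ========
---.   .......---------.:.    .#========
----:..  . -..----------==-:.:-+%#======
------::   ::.----------+==--:::-+@+====
------::   ::.---------====-==-::==*@===
------::   .----------=====-=====::--#@=
------::::.:----------=====-====---.:-=%
-------:::.:---------=====-====------.:=
-------:::..:-------==========--------::
-------:::..:-------==========--------==
-------:::......:::-
[... 1571 characters left out ...]
--------::::::::::
================--------=::::::::::
-=============++=-------=::::::::::
.-=============+=------=-::::::::::
.:=============+=======-:::::::---=
.:=============+=+===--:::::--=====
.:-==========+*++**-::::::::-==-==-
.::==========#@++%@-::::::::-======
 .:==========#@@@@@-::::::::-======
..-=--========%@@@+-:::::-=========
..-==-=========+++=-===============
.-=--===========++--===============
===-==================-============
===================================
[590.23304488   6.89117377  27.5776298 ] [578.98401907   1.48675603  15.        ] [593.95571617  -5.63003252  15.        ]
scene [[217. 211.]
 [198. 194.]
 [217. 237.]]
side [[271. 186.]
 [274. 167.]
 [272. 206.]]
```

```bash
python3 - <<'E'
from h import *
k=tri([("scene",(253,196)),("side",(261,184))]);print("knob?",k, [proj(n,k).round() for n in("scene","side")])
k2=tri([("scene",(253,196)),("side",(264,180))]);print(k2)
# global fit with free foot position
from scipy.optimize import differential_evolution as DE
ims={n:(np.load(f"last_{n}.npy").astype(float),get_calibration(n)) for n in("scene","side")}
t=np.linspace(0,2*np.pi,20,endpoint=False)
def cyl(n,foot,d,s0,s1,r,shape):
    a=np.cross(d,[1,0,.01]);a/=np.linalg.norm(a);b=np.cross(d,a);ring=r*(np.outer(np.cos(t),a)+np.outer(np.sin(t),b))
    X=np.vstack([foot+d*s0+ring,foot+d*s1+ring]);m=np.zeros(shape,np.uint8)
    cv2.fillConvexPoly(m,cv2.convexHull(proj(n,X,ims[n][1]).astype(np.float32)).astype(np.int32),1);return m>0
def f(q):
    d=np.array([np.sin(q[3]),np.sin(q[4]),0]);d[2]=np.sqrt(max(.01,1-d@d));d/=np.linalg.norm(d);F=q[:3];J=0
    for n,(im,c) in ims.items():
        g=im.mean(2);sh=g.shape
        kn=cyl(n,F,d,171,195,20,sh);ft=cyl(n,F,d,0,31,19,sh);fo=cyl(n,F,d,-4,35,23,sh)&~ft
        if min(kn.sum(),ft.sum(),fo.sum())<20:return 999
        J+=np.minimum(g[kn],90).mean()+g[kn].std()*.3-g[ft].mean()*1.0+.5*g[fo].mean()
    return J
r=DE(f,[(550,630),(-50,60),(-5,90),(-.9,.9),(-.9,.9)],seed=1,maxiter=80,popsize=20)
print(r.fun,r.x.round(2))
E
```

```text
knob? [595.69345929  52.16553056 183.6969882 ] [array([[253., 197.]]), array([[261., 184.]])]
[591.84850757  47.35168942 187.8188108 ]
-138.07964574110304 [ 5.888e+02  1.215e+01  1.264e+01 -3.000e-02 -2.700e-01]
```

```bash
cat > asc.py <<'E'
from h import *
import sys
n=sys.argv[1];x0,x1,y0,y1,st=map(int,sys.argv[2:7])
im=get_image(n).astype(float);np.save(f"last_{n}.npy",im);g=im.mean(2)[y0:y1:st,x0:x1:st]
print(n,read_state()["clock"]);[print(''.join(" .:-=+*#%@"[min(9,int(v/22))] for v in r)) for r in g]
E
python3 asc.py scene 196 286 180 256 2
```

```text
scene 17.45
**:             =----------------------------
**-.  ..  .     -----------------------------
*=-.....       .=----------------------------
+==.::..       .===--------------------------
--- =:...      :====-------------------------
----==         :--====--------======-=-------
----==.       :.::--====------===--========-=
---==-.       :...::-=====---==-.   :========
-::==:-.      --....::-=====-==.......=======
:::++:::..  .-----....:--==--=:........======
:.:--.....   :------....:--=-- ........-=====
-: ..  ..    :-------....::-#%  .......-=====
---.   .......---------.....=-  ...... -=====
----:..  . -..--------------::    ..  .======
------::   :: -----------====:=       -======
------::   ::.---------=======+=     -=======
------::   .----------=======++==:.--#@======
-------:::.:----------======++==-=-::==#%====
-------:::.:---------=======+==--===-::-+@===
-------:::..:--------======++==-====--..:--==
-------:::..:-------======++==-=====-------==
-------:::......:::-======+==--=====--------=
----=--::::........:=====++==-=====--------==
----=--::::...:::.:::===++==--==-----------==
----==-::::-:.:::::::===+==--==----------====
----==-:::::-.:::::::==+===-=------=====-====
-----==-::::=:::::::**++==-=------===========
-----==:::::=-:::::+#*+==-------=============
-----===::::=::::::*#*==-=*----==============
-----===:::==.::::++***==*%--================
-----===-:-=-:::::++***++#*-=================
=----======-::::::+==++++#--=-===============
##*+==+#%%+:::::::======---=======-==========
=#%%%%%#+===-=:::::===---====================
-:--==========::::::-=--================-====
==============::::::::-===============-======
===============::::::-=======================
=================---=========================
```

The drift is tipping over toward +y and I can't catch it. I'll retreat upward, let it come to rest, and then find it.

arm_command:
  steps: [0,0,-0.03,0,0,0,-0.05,0,0,0,-0.05,0,0,0,-0.05,0,-0.03,0,-0.04,0,-0.03,0,0,0,-0.03,0,0,0,0,0,0,0,0,0,0,0,0,0,0,0,0,0,0,0,0,0,0,0]
  grip: 0.085

```text
clock: 18.95
position: [586.6, 43.6, 324.9]
ee_rot: [-0.707, 0.707, -0.0, -0.0]
contact_force: [0.2, 0.6, 0.3]
gripper_width: 85.0
grasp_force: 0.0
```

```bash
python3 asc.py wrist 0 560 0 420 7; python3 - <<'E'
from h import *
c=get_calibration("wrist")
print(read_state()["position"].round(1) if hasattr(read_state()["position"],'round') else read_state()["position"])
im=np.load("last_wrist.npy");g=im.mean(2);sat=im.max(2)-im.min(2)
for nm,m in(("bright",(g>135)&(sat<45)),("dark",g<32)):
    k,l,st,ce=cv2.connectedComponentsWithStats(m.astype(np.uint8))
    for i in range(1,k):
        if st[i,4]>150:print(nm,st[i],plane("wrist",ce[i],20,c).round(0))
# worn ring check
print("worn px",proj("wrist",np.array([[632.6,154.8,32]]),c).round())
E
```

```text
wrist 19.0
---####%%%#---=++++++++++++++++------*****+****-------------------++++++++++++++
---###@@@@%---=++++++++++++++++-----=**+--****+----------------=++++++++++++++++
:--*+**%%%#---+++++++++++++++++=+--++*-----=**=--------------+++++++++++++++++++
--:=*###=+*---==+++++++++++++++++--+*-------+*-------------+++++++++++++++++++++
----===+=++----++++++++++++++++++=-+*--=##--=*-----------+++++++++++++++++++++++
+++++++++++=---++++++++++++++++++++++-=-:.=--*--------=++++++-=+++++++++++++++++
+++===========+=++++++++++++++++++++*-#:##:#=*-------+++++++-=++++++++++++++++++
++++++++++++++++++++++++++++++++++++*=*+::+#=*-----+++++++++-+*+++++++++++++++++
++++++++++++++++++++++++++++++++++++*+*:##:*+*-----++++++++==*++++++++++++++++++
++++++++++++++++++++++++++++++++++++@@+*.:*+*=-----++++++++-+*++++++++++++++++++
*+++++++++++++++++++++++++++++++++++#%@*++**+------+++++++==*+++++++++++++++++++
%++++++++++++++++++++++++++++++++++++@+***==*-----=+++++++-+*+++++++++++++++++++
%+++++++++++++++++++++++++++++++++++**@*+=+*---==++++++++==**+++++++++++++++++++
%+++++++++++++++++++++++++++++++++++
[... 3933 characters left out ...]
126.   20.]
bright [264  26  40  43 340] [585. -99.  20.]
bright [274  37  20  23 230] [586. -97.  20.]
bright [   0   70  130  293 9914] [953. 179.  20.]
bright [361 118  39  73 467] [460.  30.  20.]
bright [  41  120  110  164 9851] [839.  83.  20.]
bright [ 266  145   31  122 2199] [595.  85.  20.]
bright [297 166  11  88 486] [562. 102.  20.]
bright [236 232  30  28 342] [634. 158.  20.]
bright [243 238  16  16 173] [634. 159.  20.]
bright [ 461  280   99   52 1623] [241. 258.  20.]
bright [ 191  296   61   59 1638] [683. 293.  20.]
bright [165 327  30  59 999] [749. 349.  20.]
bright [ 85 403  22  16 206] [901. 457.  20.]
dark [505 355  55  65 848] [173. 418.  20.]
worn px [[250. 247.]]
```

The drift now lies on the bench: foot at about (590,20), knob at about y = 195. No bystander moved (worn still reads about (633,157)). The failure also makes sense: gripped at 75 mm, the upper shaft ran into the palm, which starts 54 mm above the grip. It has to be held near the knob to hang vertical. I'll measure its lie precisely.

```bash
cat > lie.py <<'E'
from h import *
from scipy.optimize import differential_evolution as DE
c=get_calibration("wrist");im=get_image("wrist").astype(float);g=im.mean(2);sh=g.shape
t=np.linspace(0,2*np.pi,24,endpoint=False)
def cyl(F,d,s0,s1,r):
    a=np.array([0,0,1.]);b=np.cross(d,a);ring=r*(np.outer(np.cos(t),a)+np.outer(np.sin(t),b))
    m=np.zeros(sh,np.uint8);cv2.fillConvexPoly(m,cv2.convexHull(proj("wrist",np.vstack([F+d*s0+ring,F+d*s1+ring]),c).astype(np.float32)).astype(np.int32),1);return m>0
def f(q):
    F=np.array([q[0],q[1],19.]);d=np.array([np.sin(q[2]),np.cos(q[2]),0])
    body=cyl(F,d,0,31,19)|cyl(F,d,31,171,9);kn=cyl(F,d,172,195,20);allm=body|kn
    out=cv2.dilate(allm.astype(np.uint8),np.ones((7,7)))>0;out&=~allm
    return -g[body].mean()+g[kn].mean()+g[body].std()*.5+abs(g[out]-105).mean()*.5
r=DE(f,[(560,620),(-10,60),(-.25,.25)],seed=2,maxiter=60,popsize=15);q=r.x
print(r.fun,q.round(3),"s=183:",(q[0]+183*np.sin(q[2])).round(1),(q[1]+183*np.cos(q[2])).round(1))
print(read_state()["position"])
E
python3 lie.py
python3 - <<'E'
from h import *
im=np.load("last_wrist.npy").mean(2)[135:305:3,240:340:2]
[print(135+3*i,''.join(" .:-=+*#%@"[min(9,int(v/22))] for v in r)) for i,r in enumerate(im)]
E
```

```text
-90.42668768369374 [5.87364e+02 2.15880e+01 8.80000e-02] s=183: 603.4 203.9
[586.59667431  43.87353192 324.91301604]
135 +++++*++*++*+++============+++*++**+++++*+++++*+++
138 ++++*++**+*+++==============++*+**++*+++*+++++++++
141 ++++*++******+==============++++**++*++**+++**++++
144 ++++*+********++**++++++====++++++*+++****++++*+++
147 ++++*********+*%%@@%%%%%%##*++++++*++*+**++*+*++++
150 +++***++****++#%@@@@@@@@@@@@*+++++*+*++*++++***+++
153 ++++*+++*****+#@@@@@@@@@@@@%*++++++**+*++*++*+++++
156 ++++*+**+***++#@@@@@@@@@@@@%*+++++*++***+++++**+++
159 ++++*+********%@@@@@@@@@@@@%++++++*+*++*+++*+*++++
162 +*+**+*+******%@@@@@@@@@@@@#++++++***+***+++***+++
165 ++++*+********%@@@@@@@@@@@%#+++++****++**++++*++++
168 +++***+*******%@@@@@@@@@@@%*++************+***++++
171 +++*************%@@@@@@@@%*++************+++**++++
174 +++****+********+%@@@@@#+++++*****+**+***+++**++++
177 +*+***+**********%@@@@@#+++++******+*****++***+*++
180 ++*****+*********@@@@@@#++++******+******++***++++
183 +*+***+********+*@@@@@@*++++*******+*+***+++**++++
186 +++**+*+*********@@@@@@*+++++**********+*+++
[... 1451 characters left out ...]
-----=++=-:::-=======++++*+++++*+**+++++
270 ***+**++*=--------------=========+**+++++++**+++++
273 *******++=------==------=========***+++++++*++++++
276 *******+*=-----===----:======++++++++*+++*+*++++++
279 **+*****+*=----===---:=+*++++*+**++*+++++*+*++++++
282 **++***+*+==---==----=***++++****+++++*++*++++++++
285 **+***+**+=====--=====*+*++++++**+*+++++++++++++++
288 ***+**+*+=============*+*+++++*+*++**++++++**+++++
291 ******+*+===============+++++++*++++*++++++**+++++
294 ++**+***+================++++*+*+**++++++*++*+++++
297 ==+****+=================+++**++***++*+++++*++++++
300 =--++++===================+++*+****++*++*++*++++++
303 *+==+++=========--=========+++++++++++++++++++++++
```

arm_command:
  steps: [-0.045,-0.005,0.03,0,-0.045,-0.005,0.03,0,-0.045,-0.004,0.03,0,-0.041,-0.004,0.03,0,0,0,0.05,0.088,0,0,0.05,0,0,0,0.05,0,0,0,0.03,0,0,0,0.015,0,0,0,0.005,0,0,0,0,0]

```text
clock: 20.42
position: [605.3, 220.5, 5.9]
ee_rot: [-0.675, 0.737, -0.0, 0.001]
contact_force: [0.0, -0.5, -0.9]
gripper_width: 84.9
grasp_force: 0.0
```

```bash
python3 - <<'E'
from h import *
from scipy.spatial.transform import Rotation as R
s=read_state();M=R.from_quat(s["ee_rot"]).as_matrix();print(np.round(s["position"],1),s["contact_force"],s["joints"].round(2) if hasattr(s["joints"],"round") else s["joints"])
print((M.T@(np.array([604.9,219.8,5])-s["position"])).round(1))
im=get_image("wrist").mean(2)[150:400:4,180:400:3]
[print(150+4*i,''.join(" .:-=+*#%@"[min(9,int(v/22))] for v in r)) for i,r in enumerate(im)]
c=get_calibration("wrist");F=np.array([587.4,21.6,19]);d=np.array([.088,.996,0])
print("proj knob top s=171,195 left/right",proj("wrist",np.array([F+d*171+[20,0,0],F+d*171-[20,0,0],F+d*195+[20,0,0],F+d*195-[20,0,0],F+d*31,F+d*31+[19,0,0]]),c).round())
E
```

```text
[605.3 220.5   5.9] [ 0.00795436 -0.52162291 -0.90123219] [ 0.6   0.64 -0.19  0.   -0.74 -0.69]
[0.8 0.4 0.9]
150 -------%@@@@-----#@@%*++++*%@@@@@@@@@@@@%%*+++++++++++++++++++++++++++++++
154 ------%@@@@*-----#@@#*++++*%@@@@@@@@@@@@%%*+++++++++++++++++++++++++++++++
158 @#*#%@@@@@%-----+@@%*+++++*%@@@@@@@@@@@@%%*+++++++++++++++++++++++++++++++
162 @@@@@@@@@#------%@@#*+++++*%@@@@@@@@@@@@%%*+++++++++++++++++++++++++++++++
166 @@@@@@@@=------#%@%*++++++*%@@@@@@@@@@@@%%*+++++++++++++++++++++++++++++++
170 +####+--------#@@@#+++++++*%@@@@@@@@@@@@%%*+++++++++++++++++++++++++++++++
174 ------------=%@@@*++++++++*%@@@@@@@@@@@@%%*++++++++=++++++++++++++++++++++
178 -----------#@@@%*+++++++++*%@@@@@@@@@@@@%%*++++++++=++++++++++++++++++++++
182 --------+%@@@@%*++++++++++*%@@@@@@@@@@@@%%*+++++++++++++++++++++++++++++++
186 %%%%%%%@@@@@%*+++++++++++++%@@@@@@@@@@@@%%*+++++++++++++++++++++++++++++++
190 @@@@@@@@@%**+++++++++++++++%@@@@@@@@@@@@%%*+++++++++++++++++++++++++++++++
194 *###*****++++++++++++++++++%@@@@@@@@@@@@%%*++++++++++++++=++++++++++++++++
198 +++++++++++++++++++++++++++%@@@@@@@@@@
[... 3412 characters left out ...]
*+++++++++++++++++-:-
374 %%%%%%%%%%%%%###++##=+====+***********************************++++++++-:::
378 *%%%%%%%%%%%%#+---------:--=**####+=++++++=--:-------:-=****#%%###***=::::
382 -#@%%%%%%%%%%%=-------:--:----:--+-=--::::::-::--:------***#@@%%%%%%+::::-
386 -:@@@%%%%%%%%*---------:----:::::--:::-::::::::::::-:-::+**#@@@@@@@*::::::
390 ---@@@@%%*-::--::--:-::::::::::::::::::::::::::::::::-:::::=#@@@@@#:::::::
394 ---:@@@=:-------------:::-:::::::::::-::::-:::::--::::::::::::-%@#::::::::
398 ------:------------:::-:-::-::::::::::::::::::::-::-::-:::::::::::::::::::
proj knob top s=171,195 left/right [[ 236.  230.]
 [ 334.  222.]
 [ 238.  283.]
 [ 332.  276.]
 [ 285. -240.]
 [ 219. -232.]]
```

The projection matches the seen knob. I'll close on the last few mm of the knob so that the drift can sag, then lift gently.

arm_command:
  steps: [0,0,0,0,0,0,0,0,0,0,0,0,0,0,0,0,0,0,0,0,0,0,0,0]
  grip: 0.025

```text
clock: 21.22
position: [605.0, 220.3, 6.0]
ee_rot: [-0.675, 0.737, -0.0, 0.001]
contact_force: [-0.8, -0.0, 5.9]
gripper_width: 36.1
grasp_force: 59.2
```

arm_command:
  steps: [0,0,-0.01,0,0,0,-0.02,0,0,0,-0.03,0,0,0,-0.03,0,0,0,0,0]

```text
clock: 21.85
position: [605.9, 221.0, 97.3]
ee_rot: [-0.675, 0.737, -0.0, 0.003]
contact_force: [0.9, -0.2, -2.0]
gripper_width: 36.0
grasp_force: 67.4
```

```bash
cat > hang.py <<'E'
from h import *
# fit drift: knob contact s=191 fixed to TCP-based point, unknown tilt th from vertical (foot toward tool +x), slip along s
from scipy.spatial.transform import Rotation as R
import sys
s=read_state();M=R.from_quat(s["ee_rot"]).as_matrix();P=np.array(s["position"]);hx=M[:,0]
print(s["clock"],P.round(1),"grip",round(s["gripper_width"],1),round(s["grasp_force"],1),"F",np.round(s["contact_force"],1),"T",np.round(s["wrist_torque"],2))
t=np.linspace(0,2*np.pi,20,endpoint=False)
IM={n:(get_image(n).astype(float).mean(2),get_calibration(n)) for n in sys.argv[1].split(",")}
def cyl(n,F,d,s0,s1,r):
    g,c=IM[n];a=np.cross(d,M[:,1]);b=M[:,1];ring=r*(np.outer(np.cos(t),a)+np.outer(np.sin(t),b))
    m=np.zeros(g.shape,np.uint8);cv2.fillConvexPoly(m,cv2.convexHull(proj(n,np.vstack([F+d*s0+ring,F+d*s1+ring]),c).astype(np.float32)).astype(np.int32),1);return m>0
out=[]
for th in np.radians(np.arange(-8,100,2)):
  for sl in(184,190,196):
    d=-(hx*np.sin(th)+np.array([0,0,-1])*np.cos(th));F=P+hx*7.5+np.array([0,0,14])-d*sl;J=0
    for n in IM:
        g=IM[n][0];b=cyl(n,F,d,0,31,19)|cyl(n,F,d,31,150,9)
        o=(cv2.dilate(b.astype(np.uint8),np.ones((7,7)))>0)&~b
        if b.sum()<100 or o.sum()<50: J-=50;continue
        J+=g[b].mean()-g[o].mean()-.5*g[b].std()
    out.append((round(J,1),round(np.degrees(th)),sl,F.round(0).tolist()))
print(sorted(out)[::-1][:4])
E
python3 hang.py scene,side; python3 hang.py wrist
```

```text
21.85 [605.9 221.   97.3] grip 36.0 67.4 F [ 0.9 -0.2 -2. ] T [ 0.22 -0.02  0.03]
[(np.float64(36.7), 76, 190, [589.0, 30.0, 65.0]), (np.float64(36.4), 74, 196, [589.0, 26.0, 57.0]), (np.float64(36.0), 74, 184, [590.0, 37.0, 60.0]), (np.float64(35.3), 76, 196, [589.0, 24.0, 63.0])]
21.95 [603.7 219.9  93.7] grip 36.0 66.0 F [-0.3  0.4 -4.7] T [ 0.34 -0.01 -0.04]
[(np.float64(60.5), 74, 196, [586.0, 25.0, 54.0]), (np.float64(60.3), 74, 184, [587.0, 36.0, 57.0]), (np.float64(60.1), 74, 190, [587.0, 31.0, 55.0]), (np.float64(59.4), 68, 196, [587.0, 31.0, 34.0])]
```

It's sagging already, tilt about 75° from vertical. I'll jog upward in quick steps to let it swing further.

arm_command:
  steps: [0,0,-0.06,0,0,0,0,0,0,0,0,0,0,0,-0.06,0,0,0,0,0,0,0,0,0,0,0,-0.06,0,0,0,0,0,0,0,0,0]

```text
clock: 23.12
position: [603.5, 220.1, 272.3]
ee_rot: [-0.675, 0.738, 0.001, -0.002]
contact_force: [0.4, 0.1, -4.1]
gripper_width: 36.3
grasp_force: 77.2
```

```bash
python3 hang.py scene,side; python3 hang.py wrist
```

```text
23.125 [603.5 220.1 272.3] grip 36.3 77.2 F [ 0.4  0.1 -4.1] T [ 0.41  0.02 -0.05]
[(np.float64(36.4), 52, 190, [590.0, 63.0, 169.0]), (np.float64(33.3), 50, 196, [590.0, 63.0, 160.0]), (np.float64(33.2), 52, 196, [589.0, 59.0, 166.0]), (np.float64(33.1), 50, 190, [590.0, 68.0, 164.0])]
23.225 [603.4 219.8 271.8] grip 36.0 78.2 F [ 0.  -0.3 -2.3] T [0.21 0.01 0.02]
[(np.float64(25.9), 34, 190, [593.0, 106.0, 129.0]), (np.float64(25.8), 32, 190, [594.0, 112.0, 125.0]), (np.float64(25.5), 52, 184, [590.0, 68.0, 173.0]), (np.float64(25.3), 58, 184, [589.0, 57.0, 189.0])]
```

Tilt is now about 52°. With the 190 mm lever, a light push of the foot on the tube will finish the job. Aligning with the hub axis.

arm_command:
  steps: [0,0,0,-0.088,0.03,0.005,0.02,0,0.035,0.005,0.022,0,0.03,0.006,0.023,0,0,0,0,0,0,0,0,0,0.008,0,0,0,0.008,0,0,0,0.008,0,0,0,0.008,0,0,0,0.008,0,0,0]

```text
clock: 24.65
position: [590.6, 87.4, 212.0]
ee_rot: [0.708, -0.706, 0.001, -0.004]
contact_force: [-0.2, 4.1, 0.1]
gripper_width: 36.0
grasp_force: 81.7
```

```bash
python3 hang.py scene,side; python3 hang.py scene,side,wrist
```

```text
24.65 [590.6  87.4 212. ] grip 36.0 81.7 F [-0.2  4.1  0.1] T [ 1.64 -0.15  0.11]
[(np.float64(30.4), 38, 196, [591.0, -41.0, 71.0]), (np.float64(23.3), 36, 196, [591.0, -35.0, 67.0]), (np.float64(22.3), 38, 190, [591.0, -37.0, 76.0]), (np.float64(17.9), 36, 190, [591.0, -32.0, 72.0])]
24.75 [589.7  85.8 211.1] grip 36.0 81.1 F [ 1.2  3.  -2.2] T [ 1.16 -0.44  0.21]
[(np.float64(40.0), 36, 196, [590.0, -37.0, 66.0]), (np.float64(37.0), 36, 190, [590.0, -33.0, 71.0]), (np.float64(34.8), 38, 190, [590.0, -39.0, 75.0]), (np.float64(32.1), 38, 196, [590.0, -42.0, 70.0])]
```

arm_command:
  steps: [0.009,0.002,0,0,0.009,0,0,0,0.009,0,0,0,0.009,0,0,0,0.009,0,0,0,0.009,0,0,0,0.009,0,0,0,0.009,0,0,0,0.009,0,0,0,0.009,0,0,0]

```text
clock: 26.15
position: [586.7, -5.8, 210.3]
ee_rot: [0.707, -0.707, 0.0, 0.0]
contact_force: [0.3, 0.4, 0.1]
gripper_width: 24.8
grasp_force: 0.0
```

```bash
python3 hang.py scene,side; python3 hang.py scene,wrist
```

```text
26.15 [586.7  -5.8 210.3] grip 24.8 0.0 F [0.3 0.4 0.1] T [ 0.03  0.02 -0.01]
[(np.float64(4.9), 38, 184, [587.0, -127.0, 79.0]), (np.float64(4.7), 36, 184, [587.0, -121.0, 76.0]), (np.float64(3.1), 34, 184, [587.0, -116.0, 72.0]), (np.float64(2.4), 40, 184, [587.0, -132.0, 83.0])]
26.25 [586.6  -6.  210.2] grip 25.3 0.0 F [-0.3  1.  -0.3] T [-0.02 -0.01  0.  ]
[(np.float64(-9.5), 34, 184, [586.0, -116.0, 72.0]), (np.float64(-12.2), 32, 184, [586.0, -111.0, 68.0]), (np.float64(-12.8), 36, 184, [586.0, -122.0, 75.0]), (np.float64(-12.9), 28, 190, [586.0, -103.0, 56.0])]
```

The knob worked its way off the pad edge, so the overlap was too small. I'll rise and find the drift again.

arm_command:
  steps: [-0.02,0,-0.04,0,-0.03,0,-0.04,0,-0.03,0,-0.04,0,-0.03,0,0,0,0,0,0,0,0,0,0,0,0,0,0,0,0,0,0,0]
  grip: 0.085

```text
clock: 27.35
position: [586.6, 104.3, 329.7]
ee_rot: [-0.707, 0.707, 0.0, -0.0]
contact_force: [-0.2, 0.5, 0.1]
gripper_width: 84.9
grasp_force: 0.0
```

```bash
python3 asc.py wrist 0 560 0 420 7; python3 -c "
from h import *
c=get_calibration('wrist');print(read_state()['position']);print(proj('wrist',np.array([[587.5,-85,150],[632.6,154.8,32],[527,151,0]]),c).round())"
```

```text
wrist 27.4
=========================+=++++-----+---++:::=:::::::::-:---:---================
=====================+=====+=++-----+....:::-=:-::-::::-----:-==================
==========+=====++===+========+=+--+......::+=::-:::-:----=:-++=================
=====+====+=+=+==+===+==+===+=+++--=.......:+----:::::---==-++==+===============
=======+=++++=++=+++=+=====++=++++-:.......++:::-:-:---+++-=++==+===============
=========+++==+++++++++=+==++++++++:.......+----------+++=-++=+=+===============
=========++=+=++++=++++=+=+++=+++++=.......--------::==+=-=++====++=============
========++++++==+++++=+++=++++++++++......=::::---:--=+++-=+=++++++==+==+=======
======+=+=+++++++++++=+=+++++++++++++....*=:--:---:--==+==+++++++++=++==========
#=====+=+=++++++=+++++++++---++++++++@@@@*==---------==+==+=+++++=+==========+==
%=====+=------=*==+++++++=----++++++++%@#==+--------++++=%-++++++++=========++==
#====+*#%#%#+%%%#-+++++++-:---++++++++++++++=------+++++-#+++++++++=+===========
#====*%%@@@@@%%%%-=+++++-:::.:===++++++++++++----=++++++%+++++++++++++=+===+++==
##++++%%@@@@@#%%%-=+++++::.::.====++
[... 3151 characters left out ...]
++++=+++++==++--+++++++++++++.......................
....::.:::::-==::::::::::-+++=--===+++=-=++++=+=++++++++:.................. ....
..::...::::====::.::::::::+++=--::::::==-===:...::++++=#....:.............. ....
.......:::=-===-:...::.::::++=--::::....:...:.....+++-@....................  ...
......::::=-----.....:.....:+:......................:@-.....................  ..
......:.:::-----........:..................................................... .
......::::.--==.:..................................................=-........  .
......:.:..#===-.:................................................-==== ......  
[586.58977013 104.47001747 329.8082001 ]
[[282. -43.]
 [249. 203.]
 [325. 195.]]
```

```bash
cat > fit3.py <<'E'
from h import *
from scipy.optimize import differential_evolution as DE
IM={n:(get_image(n).astype(float).mean(2),get_calibration(n)) for n in("scene","side","wrist")}
for n in IM:np.save(f"last_{n}.npy",IM[n][0])
t=np.linspace(0,2*np.pi,20,endpoint=False)
def cyl(n,F,d,s0,s1,r):
    g,c=IM[n];a=np.cross(d,[1,0,.05]);a/=np.linalg.norm(a);b=np.cross(d,a);ring=r*(np.outer(np.cos(t),a)+np.outer(np.sin(t),b))
    q=np.clip(proj(n,np.vstack([F+d*s0+ring,F+d*s1+ring]),c),-2000,2000)
    m=np.zeros(g.shape,np.uint8);cv2.fillConvexPoly(m,cv2.convexHull(q.astype(np.float32)).astype(np.int32),1);return m>0
def f(q,det=False):
    d=np.array([np.sin(q[3]),np.sin(q[4]),0]);d[2]=np.sqrt(max(.02,1-d@d));d/=np.linalg.norm(d);F=np.array(q[:3]);J=0
    for n in IM:
        g=IM[n][0];kn=cyl(n,F,d,171,195,20);b=(cyl(n,F,d,0,31,19)|cyl(n,F,d,31,171,9))&~kn
        al=kn|b;o=(cv2.dilate(al.astype(np.uint8),np.ones((7,7)))>0)&~al
        if kn.sum()<40 or b.sum()<100 or o.sum()<50: J+=20;continue
        j=np.minimum(g[kn],80).mean()+.3*g[kn].std()-g[b].mean()+.5*g[b].std()+.3*g[o].mean()
        if det:print(n,round(j,1),kn.sum(),round(g[kn].mean()),round(g[b].mean()),round(g[o].mean()))
        J+=j
    return J
if __name__=="__main__":
    r=DE(f,[(560,620),(-60,40),(-3,30),(-.5,.5),(-.7,.7)],seed=3,maxiter=70,popsize=20);print(r.fun,r.x.round(2));f(r.x,True);np.save("fit.npy",r.x)
E
python3 fit3.py
python3 - <<'E'
from h import *
for n,(x0,x1,y0,y1) in dict(scene=(176,276,170,260),side=(236,316,140,226)).items():
    g=np.load(f"last_{n}.npy")[y0:y1:2,x0:x1:2]
    print(n,x0,y0);[print(''.join(" .:-=+*#%@"[min(9,int(v/22))] for v in r)) for r in g]
E
```

```text
-217.6389801359569 [ 5.9989e+02 -3.2060e+01 -2.6200e+00 -4.0000e-02  6.0000e-02]
scene -50.8 341 23 124 69
side -34.5 183 51 141 102
wrist -132.3 2631 43 213 97
scene 176 170
=======-:::::::::::::::::===-===============----==
=======-:::::::::::::::::===================----=-
======+#=::::::::::::::::========-==-==--========-
===#@@@@@@@::::::::::::::==--=-========--------===
==@@@@@@@@@@::::::::::::::=====-----=-=======-----
=@@@@@@@@@@@:::::::::::::=======-=-----------=-=--
=@@@@@@@@@@@#:::::::::....--===---------------====
=@@@@@@@@@@%%.::::::.      :----=-==---------====-
=#@@@@@@@@%++=-::::.        -====----=====-==-=--=
=+*%@@@@#=----===::.        :==-=======-======-===
-=*##+*=--------==:.        .=====================
:-=*##=:::-------=-.        .=====-===============
=:====::::-------=-.        .--===================
+=====::::-------=::        .::-==================
==---=-.::-------=:::.     -::.::-===--===========
------=:::--==-=-:::::=---:=--::.::-==-===========
-------==----==-::::::====::==-:::.::-%@==========
----------------:::.::====::-===-:::::==%#========
------:
[... 2445 characters left out ...]
*#*
=========--====**---------::--======***=
=========:::-:=**---------:::-==========
========::::::=*+-------::::::=---::::-:
=======-::::::+**--------:::::::::::::::
=======-:::::+#*+-=-----=:::::::::::::::
:========-::=+**+==-----=::::::::::.::::
.:========--=%#*+%*----=-:::::::::::::::
.:===========@@@@@%+===-::::::::::::::::
.:===========#@@@@*+=--:::::::::::::::::
.:-==========+###+-=-:::::::::::::::::::
 ::==========+***+--:::::::::::::::-=-==
 .-=-=========***=---::::::::::::-======
..:=--==============-:::::::::::::-====+
..-=---==============-:::::::::::-======
.-=---===============-::::::::::-====+@=
===-==================:::::::=======+@=-
===================================+@===
```

By luck the drift landed standing on its foot beside the hub, at about (600,-32) and near vertical, with the knob at about (593,-21,183). I'll go above it and refine.

arm_command:
  steps: [0.042,-0.002,0,0,0.042,-0.002,0,0,0.042,-0.0025,0,0,0,0,0,0,0,0,0,0]

```text
clock: 28.18
position: [593.1, -20.8, 329.9]
ee_rot: [-0.707, 0.707, 0.0, 0.0]
contact_force: [1.0, -0.3, -0.8]
gripper_width: 84.9
grasp_force: 0.0
```

```bash
python3 - <<'E'
from fit3 import *
P=np.array(read_state()["position"]);print(P.round(1))
r=DE(f,[(575,612),(-50,-5),(-3,12),(-.15,.15),(-.15,.15)],seed=4,maxiter=60,popsize=18);q=r.x;print(r.fun,q.round(3));f(q,True)
F=q[:3];d=np.array([np.sin(q[3]),np.sin(q[4]),0]);d[2]=np.sqrt(1-d@d);print("knob",F+d*183)
g=IM["wrist"][0][220:420:4,180:400:3]
[print(220+4*i,''.join(" .:-=+*#%@"[min(9,int(v/22))] for v in r)) for i,r in enumerate(g)]
t=np.linspace(0,6.28,8,endpoint=False);print(proj("wrist",F+d*195+20*np.c_[np.cos(t),np.sin(t),0*t],IM["wrist"][1]).round().tolist())
E
```

```text
[593.1 -20.  329.9]
-144.46698089674925 [ 6.02308e+02 -1.82800e+01 -2.62200e+00 -2.10000e-02 -9.20000e-02]
scene -31.0 350 39 125 87
side -39.0 175 49 146 110
wrist -74.5 1858 97 205 119
knob [598.47090204 -35.11882587 179.56114222]
220 *****+**++*++++++++++++++*++*+++*+*++++*+*+*+++**+****+******==@%*********
224 *****+**++++++++++++++++**++**++++*+*++++**++*+**++*+*+******=%@+*********
228 *****++*+++++++++*+++++++*++*++*++++*+++++**+++*++**+*****+**%@#**********
232 *****++*+*+++++++++++++++*++*+++++++*++++**++*+*++*+*++*******%*****+*****
236 ***+**++*+**+++*+++++++++*++*++**+++*++++**++++*++***++****+**************
240 ******+*++***+++++++++*+**++*+++*+++++*++++++***++***+***************+***+
244 ******+*+**+++++++++++**++++**++++++*++*+**++*+****++***************++**++
248 ******+*+**+++++*+++++++*+++*+++++++++*++***++**+*****+***+**********+**++
252 ******+****+++++++++++*++*++*++*++*+*++*+**++***+***++*****+************+*
256 ******+*****++++++++++*+====++++*++++++++**+****+***+*****++*****+++****++
260 *********+***+++*++++*========*+++*+*++++**+**+*+*****+*****+******++***+
[... 2511 characters left out ...]
::=++****==::::..:
392 :::=@#@+:::::::::::::::::::::::::::::::::::::::::::::::::::::-+**+::..:.:.
396 ::::-+::::::::::::::::::::::::::::::::::::::::::::::::::::::::.:=::::.::..
400 ::::::::::::::::::::::::::::::::::::::::::::::::::::::::::::::.:::::.:::..
404 :::::::::::::::::::::::::.::::::::::::::::::::::::::::::::::::.::.:.:....:
408 :::::::::::::::::::::::::::..:.:::::::::::::::::::::::::::::.............:
412 :::::.....::::::.::.:.:::.:.:.:::.:.:::.:::::.:::::::::::::........::.....
416 :.:.....::.:::.:::.:..::..::.:::::.......:.....::::::.:::..:..............
[[254.0, 179.0], [261.0, 196.0], [278.0, 202.0], [294.0, 196.0], [301.0, 179.0], [295.0, 163.0], [278.0, 155.0], [260.0, 162.0]]
```

```bash
python3 - <<'E'
from h import *
g=np.load("last_wrist.npy")[0:230:4,200:360:3]
[print(4*i,''.join(" .:-=+*#%@"[min(9,int(v/22))] for v in r)) for i,r in enumerate(g)]
c=get_calibration("wrist");print(proj("wrist",np.array([[587.5,-85.2,150],[587.5,-54,150]]),c).round())
E
```

```text
0 ++=@@@@@@@#+-----------+**********************+-------
4 -:@@@@@@@@#+-----------***********************=-------
8 %@@@@@@@@@++------+----***********************--------
12 @@@@@@@@@%++-=++++++--=***********************--------
16 @@@@@@@@@++=--++++++=-=**********************+--------
20 @@@@@@@@#*+---++++++=-=**********************+--------
24 @@@@@@@@##=---++*++++-+**********************=--------
28 @@@@@@###*++=-+++++++-+**********************=--------
32 @@@%####++++++++*+++*=+*##*******************---------
36 #%%###*+++++**+*+++++=**#######*************+---------
40 ++++++++**++*+++++++*=*#####*##*************+---------
44 *++++++++*++**+**+++*=*#*######*#*#*********=---------
48 *++++++++*++**+++++++=*###**#***************---------=
52 *+++++++*+++**+++++++=*###**##**************------==++
56 *+++++++**++*+++*+++++****####****#********+--=+++++++
60 *++++++++*++*+++*+++++*#*#**##*#***********+--++++++++
64 *+++++*+***+*****+*++**##*##*************#*=--=+++++++
68 *++++++++**++*++*++*+**######**************---=+++++++
72 *++*++*++**+***+*++++*#######*=++**********---++++++++
7
[... 1620 characters left out ...]
::::::+*++++++**+*+*++**
188 ---::::++++++++++**++::==-::::::::::+*++**+***+*+*****
192 ----:::++++++++++**++:-===-:::::::::+*++++*****+******
196 :----:-++++++++++**++-:===-:::::::::+*++*++***++******
200 :----:+++++++++*++*+++:-===::::::::=***+**+**++*******
204 ----=++++++++++++**++*=:-==:::::::=+**+***++*++*+*****
208 ----++++++++++++*+*++**+::-=-::::++*****+++**++*+*****
212 --=++++++++++++*++*++*++*+=--==+*+*+*+++**+**+*+******
216 ++**++++++++++++++*++**+**++++*+++++*+****++*+*+******
220 ++**++++*+++++++++*++**++++*+**+++++*+++*++**+*+**+***
224 *+*+++++**++++++++*++*+++++++**+*++**+++*++**+*+******
228 **+**++++++++++*++*++*++++*+++++*+***+++**+**+*++*****
[[290. 117.]
 [290. 152.]]
```

```bash
python3 - <<'E'
from h import *
c=get_calibration("wrist")
for z in(183,190,195):print(z,plane("wrist",(285,191),z,c).round(1))
print(plane("wrist",(280,157),10,c).round(1),plane("wrist",(280,150),3,c).round(1))
k=plane("wrist",(285,191),193,c);t=np.linspace(0,6.28,8,endpoint=False)
print(proj("wrist",k+20*np.c_[np.cos(t),np.sin(t),0*t]+[0,0,2],c).round().tolist(),proj("scene",k),proj("side",k))
E
```

```text
183 [591.9 -24.  183. ]
190 [591.9 -25.7 190. ]
195 [592. -27. 195.]
[598.  -28.6  10. ] [598.1 -37.1   3. ]
[[261.0, 192.0], [268.0, 208.0], [285.0, 214.0], [302.0, 208.0], [309.0, 192.0], [302.0, 175.0], [285.0, 168.0], [268.0, 175.0]] [[219.59517504 185.81157571]] [[268.62611719 166.22659254]]
```

The knob is at (592,-26), the top disc matches, and the drift is standing nearly upright. I'll descend and grip the knob fully.

arm_command:
  steps: [0.0055,0.001,0.04,0,0,0,0.045,0,0,0,0.04,0,0,0,0.025,0,0,0,0.015,0,0,0,0,0]

```text
clock: 29.08
position: [591.8, -25.9, 164.2]
ee_rot: [0.707, -0.707, -0.0, 0.001]
contact_force: [0.9, -0.7, -0.5]
gripper_width: 85.1
grasp_force: 0.0
```

arm_command:
  steps: [0,0,0,0,0,0,0,0,0,0,0,0,0,0,0,0,0,0,0,0,0,0,0,0,0,0,0,0]
  grip: 0.025

```text
clock: 29.95
position: [593.2, -26.4, 166.3]
ee_rot: [0.707, -0.707, 0.001, -0.001]
contact_force: [0.1, 0.2, 5.3]
gripper_width: 38.8
grasp_force: 60.2
```

arm_command:
  steps: [0,0,-0.015,0,0,0,-0.04,0,0,0,-0.045,0,0,0,-0.04,0,0,0,-0.025,0,0,0,0,0,0,0,0,0]

```text
clock: 30.82
position: [590.9, -26.3, 327.7]
ee_rot: [-0.707, 0.707, 0.002, -0.001]
contact_force: [-0.9, 0.5, -3.3]
gripper_width: 38.8
grasp_force: 60.9
```

```bash
cat > foot.py <<'E'
from fit3 import *
s=read_state();P=np.array(s["position"]);print(P.round(1),s["gripper_width"],s["grasp_force"])
K=P+[0,0,19]
def fq(q,det=False):
    d=np.array([np.sin(q[0]),np.sin(q[1]),0]);d[2]=np.sqrt(1-d@d);F=K-d*183;J=0
    for n in IM:
        g=IM[n][0];b=cyl(n,F,d,0,31,19)|cyl(n,F,d,31,140,9)
        o=(cv2.dilate(b.astype(np.uint8),np.ones((7,7)))>0)&~b
        j=-g[b].mean()+.5*g[b].std()+.5*g[o].mean()
        if det:print(n,round(j,1))
        J+=j
    return J
for sub in(("scene","side","wrist"),("wrist",),("scene","side")):
    A=IM;IM={n:A[n] for n in sub};import fit3;fit3.IM=IM
    r=DE(fq,[(-.15,.15),(-.15,.15)],seed=1,maxiter=25,popsize=12);q=r.x;IM=A;fit3.IM=A
    print(sub,round(r.fun,1),q.round(3),"foot offset from TCP mm",(-183*np.sin(q)).round(1))
E
python3 foot.py
python3 - <<'E'
import numpy as np
g=np.load("last_wrist.npy")[100:420:5,200:380:3]
[print(100+5*i,''.join(" .:-=+*#%@"[min(9,int(v/22))] for v in r)) for i,r in enumerate(g)]
E
```

```text
[591.4 -26.4 328. ] 38.48942178875451 60.874983072280884
('scene', 'side', 'wrist') -158.8 [-0.032  0.019] foot offset from TCP mm [ 5.9 -3.5]
('wrist',) -56.2 [-0.092  0.148] foot offset from TCP mm [ 16.9 -27. ]
('scene', 'side') -110.4 [-0.08 -0.  ] foot offset from TCP mm [14.7  0.1]
100 ++++++++*+++*++*+*+++***=-------==+***===+++++++++++++++++++
105 ++++++++**++*++*+*+*#*+=-=++***+=-==+**+++++++++++++++++++++
110 ++++++++*+*++*+*+*+@#=--=**=---+#*=-=+**++++++++++++++++++++
115 ++++++****+**++*+*#@%===*=:-+#*::+#===**++++++++++++++++++++
120 ++++++++*+++*+*+*+@@*==++:=#+-=#+:**-=+**+++++++++++++++++++
125 ++++++**+++++++*++@@*==*=:*+:::*#:+*==+**+++++++++++++++++++
130 +++++++++++++++**+@@#==+*:=#+=*#=:*+==+**+++++++++++++++++++
135 +++++++++++++++++*#@@+==**::=+=::**==+**+++++++++++++++*+**+
140 +++++++++++++++++**%@%++=+**+++**===+***+++++*++++++++++++++
145 ++++++++++++++++**++%@%++++++====+++***+++++++++++++++++++++
150 +++++++++++++++++*+*+*****++++++******+++++***++++++++++++++
155 ++++++++*++++++++*+**+*************+++*+++++++++++++++++++++
160 ++++++++++++++++++******+++
[... 2648 characters left out ...]
++++--+@*=++---------##############%%-:::::.:::.::
370 ::::::::::----=+#@=*==---------*###############:::::::..::..
375 ::::::::::++****@%*#+----------*###############::::::.:.:.::
380 ::::::::::::::::::::::::-------++=:::::::::::::::::::..:...:
385 :::::::::::::::.::::::::::::::::::::::::::::::::::::...::.::
390 :::::::::::::::....:.::.:....::::::::::::.:::::..:.:..::....
395 ::::::::::::::::.:::::.::::.:::::::::::::::::.:..:::........
400 :::::::::::::.::..:::::..:.::::::::...::::::::::.::......::.
405 -::::::::::::.::..::.::.:::::::::::.:.:::....:.:..::.::...:.
410 :::::::::...::::....::...:..:....:.:::.:..:::............:..
415 ::::::::::..:::...:....:.............:......:...............
```

```bash
python3 - <<'E'
from h import *
s=read_state();P=np.array(s["position"]);c=get_calibration("wrist");t=np.linspace(0,2*np.pi,60);print(P)
for dx,dy in((0,0),(5,0),(5,-5),(5,5),(6,3)):
    ax=np.array([-dx/183,-dy/183,1]);F=P+[dx,dy,19-183]
    C=19*np.c_[np.cos(t),np.sin(t),0*t]
    a=proj("wrist",F+C,c);b=proj("wrist",F+ax*31+C,c);al=np.vstack([a,b])
    sh=proj("wrist",np.array([F+ax*90+[9,0,0],F+ax*90-[9,0,0]]),c)
    print(dx,dy,"cols",al[:,0].min().round(),al[:,0].max().round(),"rows",al[:,1].min().round(),al[:,1].max().round(),"shaft",sh.round().tolist())
g=np.load("last_wrist.npy")
print("obs row profile at col 278",[(i,int(g[i,278])) for i in range(166,184,2)]);print("cols at row 192",[(j,int(g[192,j])) for j in range(248,310,3)])
E
```

```text
[591.35630143 -26.41028189 327.95958779]
0 0 cols 260.0 306.0 rows 171.0 221.0 shaft [[270.0, 223.0], [297.0, 223.0]]
5 0 cols 255.0 301.0 rows 171.0 221.0 shaft [[266.0, 223.0], [293.0, 223.0]]
5 -5 cols 255.0 301.0 rows 165.0 217.0 shaft [[266.0, 219.0], [293.0, 219.0]]
5 5 cols 255.0 301.0 rows 176.0 226.0 shaft [[266.0, 227.0], [293.0, 227.0]]
6 3 cols 254.0 300.0 rows 174.0 224.0 shaft [[265.0, 225.0], [292.0, 225.0]]
obs row profile at col 278 [(166, 135), (168, 139), (170, 139), (172, 148), (174, 188), (176, 196), (178, 193), (180, 196), (182, 196)]
cols at row 192 [(248, 132), (251, 132), (254, 134), (257, 234), (260, 232), (263, 231), (266, 227), (269, 155), (272, 136), (275, 138), (278, 141), (281, 141), (284, 135), (287, 147), (290, 167), (293, 164), (296, 164), (299, 152), (302, 130), (305, 131), (308, 132)]
```

The foot hangs at about (+4.5,+2) mm from the TCP. I'll centre the foot over the bore.

arm_command:
  steps: [0.02,0.0025,0,0,0.021,0.003,0,0,0.02,0.003,0,0,0,0,0,0,0,0,0,0]

```text
clock: 31.6
position: [583.5, -87.9, 329.9]
ee_rot: [-0.707, 0.707, 0.0, 0.0]
contact_force: [0.3, 0.3, -2.8]
gripper_width: 38.6
grasp_force: 60.9
```

arm_command:
  steps: [0,0,0.008,0,0,0,0.005,0,0,0,0.005,0,0,0,0.004,0,0,0,0.004,0,0,0,0.003,0]

```text
clock: 32.35
position: [583.5, -87.1, 300.4]
ee_rot: [0.707, -0.707, -0.0, -0.0]
contact_force: [-1.4, 1.1, -3.1]
gripper_width: 38.2
grasp_force: 60.9
```

The foot is 15 mm into the bore with no contact. Continuing down.

arm_command:
  steps: [0,0,0.004,0,0,0,0.004,0,0,0,0.004,0,0,0,0.004,0,0,0,0.004,0]

```text
clock: 32.98
position: [583.7, -87.5, 281.2]
ee_rot: [0.707, -0.707, 0.0, 0.0]
contact_force: [-1.9, 2.5, 8.2]
gripper_width: 38.6
grasp_force: 61.6
```

arm_command:
  steps: [0,0,0.004,0,0,0,0.004,0,0,0,0.003,0]

```text
clock: 33.35
position: [583.7, -87.9, 274.1]
ee_rot: [0.708, -0.707, 0.002, -0.0]
contact_force: [-4.3, 3.1, 13.0]
gripper_width: 38.5
grasp_force: 61.6
```

arm_command:
  steps: [0,0,0.003,0,0,0,0.003,0,0,0,0.003,0]

```text
clock: 33.72
position: [583.7, -87.9, 265.2]
ee_rot: [0.708, -0.707, 0.002, -0.0]
contact_force: [-5.3, 2.7, 13.3]
gripper_width: 38.5
grasp_force: 61.6
```

arm_command:
  steps: [0,0,0.003,0,0,0,0.003,0,0,0,0.003,0]

```text
clock: 34.1
position: [583.8, -87.8, 256.2]
ee_rot: [0.708, -0.707, 0.002, -0.0]
contact_force: [-3.1, 2.2, 12.3]
gripper_width: 38.6
grasp_force: 61.6
```

arm_command:
  steps: [0,0,0.003,0,0,0,0.003,0]

```text
clock: 34.35
position: [585.5, -88.3, 253.5]
ee_rot: [0.708, -0.706, 0.004, -0.002]
contact_force: [-7.7, 5.1, 28.4]
gripper_width: 38.5
grasp_force: 62.9
```

arm_command:
  steps: [0,0,0.003,0,0,0,0.003,0]

```text
clock: 34.6
position: [587.3, -88.8, 253.1]
ee_rot: [0.708, -0.706, 0.008, -0.004]
contact_force: [-11.4, 6.6, 44.4]
gripper_width: 38.8
grasp_force: 64.9
```

The force climbed at once to 44 N at a cartridge-top depth of about 62 mm (seat at 122 mm, within 120–140), so it has bottomed. I'll hold briefly and check it stays.

arm_command:
  steps: [0,0,0.002,0,0,0,0,0,0,0,0,0,0,0,0,0]

```text
clock: 35.1
position: [588.7, -88.9, 252.7]
ee_rot: [0.708, -0.706, 0.01, -0.006]
contact_force: [-8.7, 5.6, 38.7]
gripper_width: 38.8
grasp_force: 65.4
```

Firmly seated and stable at 39–44 N. I'll withdraw the drift straight up.

arm_command:
  steps: [0,0,-0.01,0,0,0,-0.01,0,0,0,-0.015,0,0,0,-0.02,0,0,0,-0.025,0,0,0,-0.025,0,0,0,0,0]

```text
clock: 35.98
position: [583.6, -88.0, 344.4]
ee_rot: [-0.707, 0.707, -0.001, -0.0]
contact_force: [0.1, 0.5, -2.7]
gripper_width: 38.3
grasp_force: 62.0
```

arm_command:
  steps: [-0.02,0.004,0,0,-0.04,0.01,0,0,-0.04,0.01,0,0,-0.04,0.01,0,0,-0.04,0.01,0,0,-0.04,0.01,0,0,-0.017,0.008,0,0,0,0,0.04,0,0,0,0.04,0,0,0,0.03,0,0,0,0,0]

```text
clock: 37.35
position: [519.2, 148.4, 229.7]
ee_rot: [-0.707, 0.707, 0.001, -0.004]
contact_force: [0.1, 0.1, -1.7]
gripper_width: 38.4
grasp_force: 61.8
```

arm_command:
  steps: [0,0,0.025,0,0,0,0.02,0,0,0,0.01,0,0,0,0.004,0,0,0,0,0]

```text
clock: 37.98
position: [522.0, 149.8, 174.7]
ee_rot: [0.707, -0.707, 0.0, -0.001]
contact_force: [-0.3, 0.0, -2.5]
gripper_width: 38.4
grasp_force: 61.8
```

arm_command:
  steps: [0,0,0.002,0,0,0,0.002,0,0,0,0.002,0,0,0,0,0]

```text
clock: 38.48
position: [521.5, 149.5, 167.7]
ee_rot: [-0.707, 0.707, 0.0, -0.0]
contact_force: [0.9, 0.2, -3.1]
gripper_width: 38.4
grasp_force: 61.8
```

arm_command:
  steps: [0,0,0.002,0,0,0,0.001,0,0,0,0,0]

```text
clock: 38.85
position: [521.6, 149.6, 165.0]
ee_rot: [0.707, -0.707, 0.0, 0.0]
contact_force: [-0.3, 0.5, -1.5]
gripper_width: 38.4
grasp_force: 62.2
```

```bash
python3 foot.py | head -2; python3 - <<'E'
from h import *
s=read_state();print(s["position"],s["contact_force"])
g=np.load("last_wrist.npy")[60:330:5,170:390:3]
[print(60+5*i,''.join(" .:-=+*#%@"[min(9,int(v/22))] for v in r)) for i,r in enumerate(g)]
E
```

```text
[521.6 149.6 165. ] 38.1485919056065 62.23929047584534
('scene', 'side', 'wrist') -208.7 [ 0.016 -0.005] foot offset from TCP mm [-3.  1.]
[521.57615816 149.60457738 165.01742487] [ 0.31232905  0.05918706 -2.17925948]
60 ***********===================================================#%*=========
65 ************+================================================#%#==========
70 **************==============================================*%#===========
75 ***************=====+======================================+%%+===========
80 ****************===+***====================================#%*============
85 ***********************===================================*%#=============
90 ***********************=========================+*=======+%%==============
95 ************************========================+**=====+%%*==============
100 ************************++===+================++***+====%%#===============
105 **************************+++**==========+*+++******+==#%%+===============
110 *********************************+======*************+==++================
115 *****************
[... 2675 characters left out ...]
=====::::+****::::::::-------------------:::::::::-****=---=********
290 **+=======::::=****=:::::::================+===-:::::::::*****::::+*******
295 **=======-::::*****:::::::==========+========+==-::::::::-****+::::*******
300 **=======::::=*###+::::::-=============+====+=+=-:::::::::####*::::-******
305 **===+-:::::::::+%+::::::==========++==++=++==+===:::::::-#%-:::::::::=***
310 +*==-::::::-:::::+=-:::-:=================+==+====+---:::-++::::::-:::::**
315 +*+-:::::::::::::::-::::--============+==++========---:::-::::::::::::::-*
320 :::::::::::::::::::-:::*--=====+====++=+=+=========--=:::-::::::::::::::::
325 :::::::::::::::::::-::+%*--=============+====+====--**::--::::::::::::::::
```

Nearly vertical and just above the bench. I'll lower it until it touches.

arm_command:
  steps: [0,0,0.0015,0,0,0,0.0015,0,0,0,0,0]

```text
clock: 39.38
position: [522.1, 149.7, 164.9]
ee_rot: [0.707, -0.707, 0.001, -0.001]
contact_force: [-4.9, -0.7, 12.8]
gripper_width: 38.3
grasp_force: 63.8
```

arm_command:
  steps: [0,0,0.0015,0,0,0,0.0015,0,0,0,0,0]

```text
clock: 39.75
position: [522.6, 149.8, 164.8]
ee_rot: [0.708, -0.706, 0.002, -0.001]
contact_force: [-9.2, -0.4, 25.3]
gripper_width: 38.6
grasp_force: 65.4
```

It's on the bench. I'll ease off, open and rise.

arm_command:
  steps: [0,0,-0.002,0,0,0,-0.0015,0,0,0,0,0]

```text
clock: 40.12
position: [521.9, 149.6, 164.9]
ee_rot: [0.707, -0.707, 0.001, -0.001]
contact_force: [-4.4, -0.4, 9.9]
gripper_width: 38.8
grasp_force: 63.1
```

arm_command:
  steps: [0,0,0,0,0,0,0,0,0,0,0,0,0,0,0,0,0,0,0,0,0,0,-0.03,0,0,0,-0.04,0,0,0,-0.04,0,0,0,-0.04,0,0,0,0,0,0,0,0,0]
  grip: 0.085

```text
clock: 41.5
position: [521.1, 149.6, 311.8]
ee_rot: [-0.707, 0.707, 0.0, -0.0]
contact_force: [-0.1, -0.6, -0.1]
gripper_width: 85.0
grasp_force: 0.0
```

```bash
python3 - <<'E'
from fit3 import *
s=read_state();print(s["clock"],np.round(s["position"],1),s["gripper_width"],np.round(s["contact_force"],1))
r=DE(f,[(495,550),(125,175),(-3,8),(-.3,.3),(-.3,.3)],seed=4,maxiter=40,popsize=15);q=r.x;print(r.fun,q.round(3));f(q,True)
c=IM["wrist"][1];g=IM["wrist"][0][130:290:5,200:380:3]
[print(130+5*i,''.join(" .:-=+*#%@"[min(9,int(v/22))] for v in r)) for i,r in enumerate(g)]
t=np.linspace(0,6.28,40);e=proj("wrist",np.array([522,149.8,195])+20*np.c_[np.cos(t),np.sin(t),0*t],c);print(e.min(0),e.max(0))
E
```

```text
41.65 [521.1 149.4 311. ] 85.5374055626348 [-0.2  0.1 -0.6]
-135.01455516078684 [ 5.20534e+02  1.53233e+02 -2.08100e+00  4.00000e-03 -4.40000e-02]
scene -35.4 323 39 129 85
side -52.6 222 43 145 85
wrist -47.1 2171 68 160 89
130 =========================----:==============================
135 =========================-----==============================
140 =========================-----==============================
145 ::-=====================--------============================
150 ::-:====================-:--=-::-===========================
155 ==-::==================--***###+:===========================
160 %+==:===================%%**##%%*===========================
165 :+%---=================%%%+===#%%+==========================
170 @:#*-==================%%%====+%%+==========================
175 @:**-==================+%%----=%%===========================
180 :=%====================-....:.:..-==========================
185 %*====================..:::..:.:..:=========================
190 =============-=======:..:-------::::========================
195 ======---:------====-.::--
[... 560 characters left out ...]
=-:-----------=============================================
245 ==-------:::---:============================================
250 :=:--======----::::--=======================================
255 ==--===--------==----:::-===================================
260 ==--==-:-::--==*****++=----:::--============================
265 ==-==---:--:---***********++=----:----======================
270 +=-=----:---:--+++***************+=----::--=================
275 +-=-----::-:--=*****++++**+***********=+=---:::--===========
280 ==+-------:::-+*+************+******+===+***+=-----:-=======
285 -*=---::-:::--*********************======--=====+*+=-=======
[256.83034765 181.31604197] [307.36383322 229.82634711]
```

The drift stands upright at about (521,151): the knob disc is where an upright drift would put it. The hand is empty and clear. Handing in.

```bash
python3 -c "
from bench import *
print(job_done())"
```

```text
the job is handed in; nothing more can be done
None
```

I pressed the cartridge down until the force climbed at once to about 44 N, at a depth of about 122 mm. The drift is standing on its foot on the bench, well clear of the hub, after slipping from the grip twice along the way, and the job is handed in; its verdict was not shown.

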